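# Stow the hot-bar blade and stack the totes on their bails

## Task

Take the cooled hot-bar blade out of the aluminium stand and slide it edgewise down into the slot guides of the slotted tote until it stands on the floor. Then swing that tote's two wire bail arms all the way in over its opening, and stack the divided tote on them, level, with its base inside the slotted tote's rim, so that it cannot nest down on the blade.

Things in the scene. Friction and masses are not known exactly. Their poses are not given: they have to be found in the camera images.
- slot_tote: Slotted tote: loose dark grey open box, 0.7 kg, 170 (own y) x 100 (own x) x 71 mm high; walls 3.5 mm, drawn in 0.14 mm per mm downwards; inside 163 x 93 mm at the rim, floor 8 mm thick. Told by its slot guides inside. A U-shaped bail of 8 mm steel wire is hinged near each end, pivots at own y = +-79, z = 59 mm. Origin: centre of the underside; z up
- slot (a point): Floor centre of the one slot inside the slotted tote (8 mm above the tote's underside, at its centre). The slot lies along the tote's own x: 8 mm wide (y), 68 mm long (x), between two pairs of upright guides (from 22 mm off centre outwards to the long walls), up to 34 mm above this point; mouth flared to 14 mm wide over its top 8 mm
- slot_tote_bail_far (a joint): Bail at the slotted tote's +y end (farther from the robot): 0 = fully in, level across the opening in notches of the rim; 1.57 = straight up; 3.14 = level outwards; 4.2 = hanging outside. At value q its bar lies in the tote's frame at y = 79 - 44 cos q, z = 59 + 44 sin q (mm). Starts out, at 2.8 to 3.3. A stiff pivot (0.03 N m): it stays where it is left
- slot_tote_bail_near (a joint): Bail at the slotted tote's -y end (nearer the robot), mirrored: bar at y = -(79 - 44 cos q), z = 59 + 44 sin q (mm); 0 = fully in. When both are in, the bars lie at y = +-35, z = 59 mm, the sleeves 6 mm below the rim and clear of the seated blade
- slot_tote_bail_far_bar (a point): Centre of the cross bar of the +y end bail: along the tote's own x, 117 mm long, 8 mm steel wire with a black hand sleeve of 11 mm diameter, 56 mm long, in the middle, which turns easily on the wire (so it may be pinched and led round without tilting the gripper); the side arms (44 mm) run outside the long walls
- slot_tote_bail_near_bar (a point): Centre of the cross bar of the -y end bail, the same
- divided_tote_center (a point): Divided tote, loose, 0.22 kg: the same box and bails (these hang outside, and stay so), no guides, but a centre web along own x at own y = 0 with a carrying grip on top, 10 mm (y) x 84 mm (x), 52 to 68 mm above the underside. Point: the tote's centre, 35.5 mm above its underside, 24.5 mm below the grip's centre. Own y is the long way, z up; underside 151 x 81 mm
- stack_seat (a point): Point on the slotted tote, 64.5 mm above the centre of its underside: where the centre of the divided tote's underside comes to lie when it rests on both bars' sleeves, inside the rim with 5 mm free on every side (the divided tote's own centre then 35.5 mm above this point). Either way round is right
- blade_center (a point): Hot-bar blade, loose, 0.09 kg: upright plate 60 (own x) x 5 (own y) x 30 mm, clamping head 36 x 10 x 12 mm on its upper edge, with brass terminals at both sides; 42 mm high in all. Point: its centre, 21 mm above the lower edge, 15 mm below the head's centre. Starts upright in the stand's slot; seated in the tote this point is 21 mm above point slot
- cooling_stand: Fixed aluminium stand 92 (own x) x 46 x 40 mm high; slot along own x, 6.5 mm wide, its floor 28 mm above the bench. Origin: centre of the underside
- post_foot (a point): Obstacle: foot of an upright post, 22 mm thick and 1 m tall, on an 80 x 80 x 10 mm plate, behind the stand. On the robot's far right a wall stands along x, its face at y = -0.5 m, with a rail 400 to 520 mm up: keep the elbow clear of it. Cables that hang here have no substance
- monitor_corner (a point): Obstacle: upper far corner of the monitor's panel (40 mm thick, 420 mm wide, 70 to 420 mm above the bench), which runs from here back to the robot's left, to 210 mm from its base axis. All the work lies on the robot's right of it; an arm that comes from the left must pass above it or keep close to its own base

How it is judged:
By the outcome, as a careful person would: the job done as asked, in the order asked, and still so for the second after the job is handed in, with the robot touching nothing.
It also fails if it takes over 72 s, if anything falls off the work surface, if the arm or the gripper's body presses on something with over 40 N, if the wrist force passes 120 N, or if a joint passes its speed limit or range.

## Robot

A 7-joint arm with a two-finger parallel gripper is mounted at the origin on the work surface; the furniture and walls round the work are solid. World frame = base frame: x ahead of the robot, y to its left, z up, the work surface at z = 0. Lengths are in m, angles in degrees, forces in N, time in s.
With the tool pointing down it reaches from about 0.425 to 0.975 m from the base axis. Payload 16.7 kg.
Tool frame: the origin (TCP) lies on the centre line of the jaws, within the pads' length; the fingertips stand 11 mm ahead of it and the grasp point (between the pads) lies 8 mm behind it (ctrl.nose_length is the distance from the TCP to the fingertips, in m); z points along the fingers, y is the line along which they close (so a half turn about z gives the same grasp; the last joint's range is limited). The gripper opens to 85 mm and grips with 20 to 120 N. Pads are 22 mm wide; open, the fingers measure 114 mm over their backs; the gripper's body (76 mm by 85 mm) begins 54 mm behind the grasp point. The pads swing forward as they close: fully open they stand 13 mm farther back than shut.
Start: joints at [-78.123, 24.414, 4.234, 92.017, -1.954, 63.644, -3.845], TCP at [0.236, 0.632, 0.215] pointing down, gripper open.
Joint ranges: [-163.25, 163.25], [-28.42, 122.38], [-70.27, 78.77], [12.13, 141.07], [-58.53, 238.53], [9.26, 117.41], [-156.51, 156.51]. Speed limits (degrees/s): [108.29, 108.29, 136.94, 136.94, 172.46, 172.46, 172.46].

## Interface

Orientations are given as a 3x3 rotation matrix whose columns are the frame's x, y, z axes.
In Python, from plant import ctrl gives the robot as it stands.
- The arm moves only by the tool step_arm, never from a script. Its argument "commands" is a list of rows, each a list of 3 entries, a list of its own where there are three numbers: the gripper's target within -1 to 1 (fully open at 1, half-way at 0, shut at -1), then the shift along the tool's x, y, z normalised to -1 to 1, where 1 is 50 cm, then the turn, a rotation vector about the tool's x, y, z normalised to -1 to 1, where 1 is pi rad. A call has 1 to 10 rows; each row is the pose to reach, as a shift and turn from the pose commanded when the call began, along the tool's axes at that moment, turning the shorter way round; what a row does not reach only later rows make up. A row lasts 1/10 s, in which the tool goes at most 50 mm and 8.59 degrees, less where a joint would pass 70% of its speed; a pose out of reach is approached as far as the arm can. A call with a number of a shift or a turn outside -1 to 1 is refused whole. A call with a gripper value outside its range is refused whole. The fingers move at their own pace and stop on an object; the grip force is fixed at half the most. Time passes only in rows, so rows that repeat a pose let the fingers close. It gives the time, the measured TCP pose, the force, the opening and the grip force at its end, in the units of the state.
- ctrl.sense(): the state, without advancing time (a new reading comes with each control period).
- ctrl.snapshot(name): name is "side" or "top"; returns (picture, depth): 480x640x3 uint8, red, green, blue; 480x640 float32, m along the optical axis (not along the pixel's ray), 0 where there is no reading.
- ctrl.camera_info(name): a dict with "fovy" (degrees; the focal length in pixels is half the picture's height over the tangent of half this angle, whatever the lens; pixels are square), "cx", "cy" (the principal point, pixels), "R" (3x3) and "t" (3): a world point X has camera coordinates R X + t. Camera axes: x right, y down, z forward; pixel columns grow to the right and rows downward; lengths in m; the calibration is good to about 2 mm. A picture is of the moment at which its call begins. camera_info takes no time and is no camera call.
- ctrl.finish_job(): hands the job in; it is judged then, once.
The state is a dict: "time": time; "joints": joint angles; "dq": joint speeds; "joint_efforts": joint torques, N m; "tool_pos": TCP position; "orientation": TCP orientation; "wrist_force": force on the tool from outside, world axes, zero at the start; "wrist_torque": the same for the moment, N m; "gripper_width": opening from 0.0 (shut) to 1.0 (fully open); "gripper_force": force on a finger pad.
Only numpy, scipy, OpenCV 4.12 (cv2) and the standard library are available. Lean on these libraries where they do the work, as an engineer would, in place of code of your own. Each camera call takes 0.05 s, during which the arm holds its last target. There are 200 camera calls.

## Working session

There is one attempt and no reset: what is moved stays moved. The work goes in short steps, Python scripts to look and compute and a tool call to move; the robot and the scene stay as the last step left them, time stands still between calls to the robot, and variables do not carry over. Pictures are saved under pics/ and viewed, at most 12 in all, crops included, and the job is handed in when it is done.

Besides the shell and the picture viewer there is one more tool, called as name(argument=value, ...), one argument or row to a line, values as JSON. step_arm: Moves the arm, as the interface text tells. Its arguments: {"type":"object","properties":{"commands":{"type":"array"}},"required":["commands"]}

```bash
ls; mkdir -p pics; python3 - <<'E'
from plant import ctrl
import cv2,numpy as np
np.set_printoptions(precision=4,suppress=True)
s=ctrl.sense();print(s)
for n in("side","top"):
    p,d=ctrl.snapshot(n);cv2.imwrite(f"pics/{n}0.png",p[:,:,::-1]);np.save(f"pics/{n}0.npy",d)
    print(n,ctrl.camera_info(n))
print(ctrl.nose_length)
E
```

```text
pics
{'time': 0.0, 'joints': array([-78.1221,  24.4506,   4.2303,  92.0534,  -1.9549,  63.6449,
        -3.8446]), 'dq': array([ 0.0426, -0.0802, -0.0332,  0.0672, -0.0904, -0.0068, -0.1119]), 'joint_efforts': array([ -0.0012, -94.98  ,   3.7601, -46.3517,   0.0192,   0.01  ,
        -0.    ]), 'tool_pos': array([0.2356, 0.6321, 0.2144]), 'orientation': array([[-0.937 ,  0.3493, -0.0004],
       [ 0.3493,  0.937 , -0.0013],
       [-0.0001, -0.0013, -1.    ]]), 'wrist_force': array([ 0.4364, -0.1231,  0.3844]), 'wrist_torque': array([-0.0172,  0.0242, -0.0295]), 'gripper_force': 0.0, 'gripper_width': 0.9986766107608457}
side {'fovy': 51.5956941495745, 'cx': 323.04221856459566, 'cy': 237.56214506490085, 'R': array([[ 0.3691, -0.9294,  0.0041],
       [-0.3913, -0.1594, -0.9063],
       [ 0.843 ,  0.3329, -0.4225]]), 't': array([-0.3863,  0.4066,  0.6647])}
top {'fovy': 56.82546309942793, 'cx': 331.8415198361448, 'cy': 244.3395131509458, 'R': array([[-0.0232, -0.9997,  0.0018],
       [-0.9928,  0.0228, -0.118 ],
       [ 0.1179, -0.0045, -0.993 ]]), 't': array([-0.218 ,  0.5724,  1.0373])}
0.011
```

View pics/top0.png

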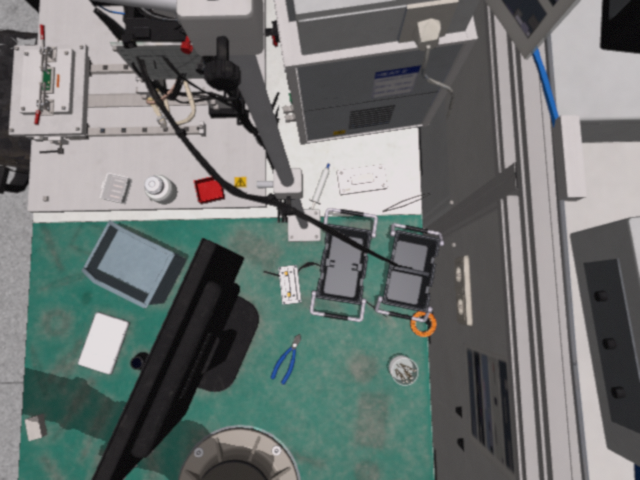

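View pics/side0.png

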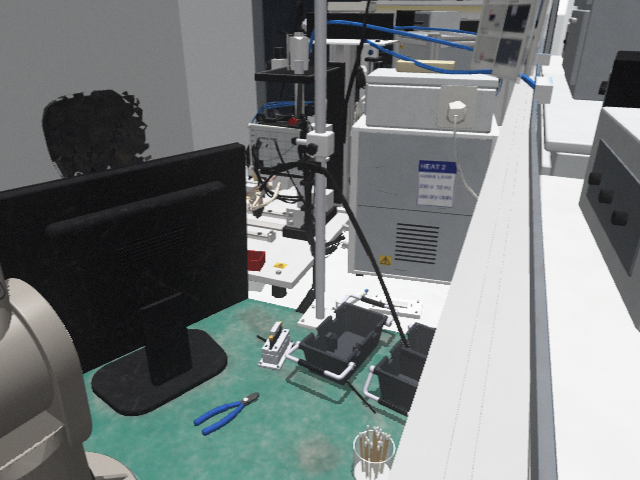

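The top view shows the stand with the blade near (290,284), the slotted tote near (343,265), the divided tote near (410,270), and the post foot near (303,225). The side view agrees. I'll zoom in next.

```bash
cat > h.py <<'E'
from plant import ctrl
import cv2,numpy as np
np.set_printoptions(precision=4,suppress=True)
def cam(n):
    c=ctrl.camera_info(n);f=240/np.tan(np.radians(c['fovy']/2));return c,f
def ray(n,u,v):
    c,f=cam(n);R=np.array(c['R']);t=np.array(c['t'])
    return -R.T@t, R.T@np.array([(u-c['cx'])/f,(v-c['cy'])/f,1.])
def onz(n,u,v,z):
    o,d=ray(n,u,v);return o+d*(z-o[2])/d[2]
def pix(n,X):
    c,f=cam(n);q=np.array(c['R'])@np.array(X)+c['t'];return np.array([c['cx']+f*q[0]/q[2],c['cy']+f*q[1]/q[2]])
def cloud(n,d):
    c,f=cam(n);v,u=np.mgrid[:480,:640]
    q=np.stack([(u-c['cx'])/f*d,(v-c['cy'])/f*d,d],-1)-c['t'];return q@np.array(c['R'])
E
python3 - <<'E'
from h import *
t=cv2.imread("pics/top0.png");cv2.imwrite("pics/tc.png",cv2.resize(t[205:330,255:450],None,fx=4,fy=4,interpolation=cv2.INTER_CUBIC))
d=np.load("pics/top0.npy");P=cloud("top",d)
for r in range(205,330,6): print(r,' '.join(f"{int(round(1000*P[r,c,2])):4d}" for c in range(258,450,6)))
print(onz("top",290,284,.07),onz("top",343,265,.07),onz("top",410,270,.07))
E
```

```text
205   61   57  373  377  377  412  298  267   -1   11   -3   -3   -1    3   -1   -1    1   -5   -2    5    2    0   -1    1    0 1098    3   -5 -421 -328 -271 -263
211   -6    0    0   -1  413  418  413  376   11   11   13    2   -2   71   74   71   72   -1   -6   -2   -2    5   -4   -1    1    0    0    0 -425 -370 -338 -304
217   -4   -3    0   -7    9   10   11  380  373    5   12   62   -2   -2    0   -5    0    1   -3   71    1    1    2   -1   -4    0   -3    1 -492 -430 -423   76
223   -2   -4    2    0   -1    9   10   99   61  374  362   63    0    1    0    1   -3    1    3    3   -2   -1    1    2    1    2   -4   -4 -551  -50   17   47
229   -4    2   -1    1    1    9   10    8   11   14    9  355  343   56   63   68   71   72   -1   64   -2   -4   -1    2   -2   26   27   34   30  -59   11   71
235   -2   -1   -1    1   -2   11    9    9    8    9   12    0   40  328  319   20   28   40   56   67   -2   -2   59   72   59   68   70   70 -149  -51   33  -37
241    2   -1    0    2    2    6    6    6    1    1   -1   71   24   10  305  300  283    7   55    3    0    0   
[... 1721 characters left out ...]
    1    0    2   69    3   -3   -2    3    0    3    2   -5    2    5   40    0   -5   -3   68   71   68   50   68 -396 -315 -237
313    0   -2    0   -1    0   -3    0    1   -1   67   67   65   62    1    1   -1   -1   59    1    0    1   28   32   27    1    1   -3    9   53    7 -321 -243
319    6    1    1    2    1    3    0   -1    2    1   -2   -2   -2   -1   67   65   66   64    2   -1    2   -3   -1   -3   -2   30   30   26   33   12 -332 -245
325   -3   -1    2   -5   -2   -1    0    0    0    1   -2    3   -1    2    1   -2   -1   -1    1   -1   -1    0   -2    2    1    2   13    0    2   10 -327 -259
[ 0.473  -0.1323  0.07  ] [ 0.5141 -0.2558  0.07  ] [ 0.4989 -0.4107  0.07  ]
```

View pics/tc.png

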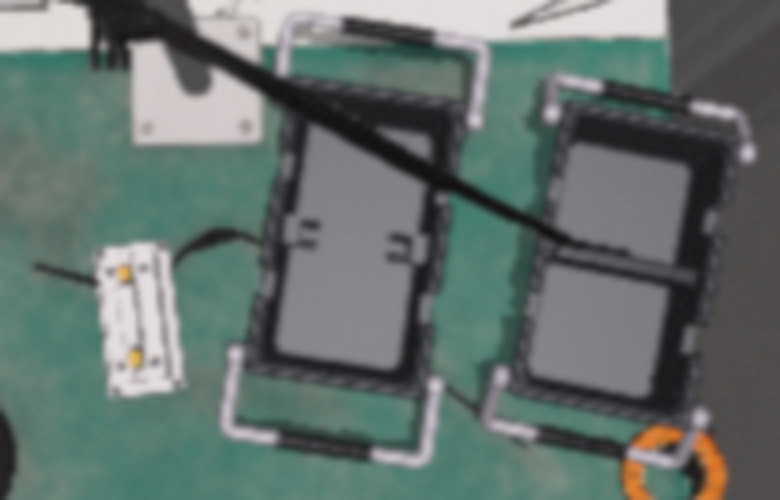

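The crop shows the stand and blade with brass terminals at crop (124,272) and (136,358). The slotted tote has its guides at (305,235) and (400,248), with both bails level outwards. The divided tote's web is at (625,262), with its bails hanging. Next I'll measure poses from depth and masks.

```bash
cat >> h.py <<'E'
def rect(pts):
    (c,s,a)=cv2.minAreaRect((pts[:,:2]*1000).astype(np.float32));b=cv2.boxPoints((c,s,a))
    e=[b[1]-b[0],b[2]-b[1]];l=max(e,key=np.linalg.norm);an=np.degrees(np.arctan2(l[1],l[0]))
    an=(an+90)%180-90
    return np.array(c)/1000,np.sort(s),an
E
cat > m.py <<'E'
from h import *
import sys
def poses(n0="top",img=None,d=None):
    P=cloud("top",d);hsv=cv2.cvtColor(img,cv2.COLOR_BGR2HSV);V=hsv[...,2];z=P[...,2]
    def box(u0,u1,v0,v1):
        m=np.zeros(z.shape,bool);m[v0:v1,u0:u1]=1;return m
    return P,hsv,V,z,box
if __name__=="__main__":
    img=cv2.imread("pics/top0.png");d=np.load("pics/top0.npy");P,hsv,V,z,box=poses(img=img,d=d)
    for nm,b in(("slot",box(310,375,222,304)),("div",box(383,443,230,312))):
        fl=b&(z>.0)&(z<.016)&(V>90)&(hsv[...,1]<60)
        fl=cv2.morphologyEx(fl.astype(np.uint8),cv2.MORPH_OPEN,np.ones((3,3)))>0
        p=P[fl];print(nm,"floor",fl.sum(),np.median(p[:,2]),*rect(p))
        k=b&(z>.062)&(z<.082)&(V<110);k=cv2.morphologyEx(k.astype(np.uint8),cv2.MORPH_OPEN,np.ones((2,2)))>0
        p=P[k];print(nm,"rim",k.sum(),np.median(p[:,2]),*rect(p))
    b=box(275,305,262,308)
    p=P[b&(z>.03)&(z<.048)];print("stand",*rect(p))
    p=P[b&(z>.055)&(z<.085)];print("blade",len(p),np.median(p[:,2]),*rect(p))
    br=b&(hsv[...,0]>12)&(hsv[...,0]<35)&(hsv[...,1]>90);n,l,s,c=cv2.connectedComponentsWithStats(br.astype(np.uint8))
    for i in range(1,n): print("brass",s[i,4],c[i],P[l==i][:,2].max(),onz("top",*c[i],.064))
    for nm,b in(("far",box(324,378,206,222)),("near",box(310,368,300,324))):
        k=b&(z>.035)&(z<.09);p=P[k];print(nm,np.median(p[:,2]))
        k2=k&(V<70);p=P[k2];print(nm,"sleeve",len(p),p.mean(0),*rect(p))
    print("post plate",*[onz("top",u,v,.01) for u,v in((288,240.5),(319,240.5),(320,210))])
    print("mon",onz("top",240,258,.42),onz("top",207,239,.42))
    g=P[box(390,435,262,276)&(z>.055)&(z<.08)&(V>75)];print("grip",len(g),*rect(g))
E
python3 m.py
```

```text
slot floor 1698 0.007938077946707249 [ 0.5313 -0.2304] [133.9169 163.0123] -9.8289795
slot rim 694 0.06893956487069483 [ 0.5145 -0.2614] [111.5494 177.2459] -10.164925
div floor 1600 0.007669624086815829 [ 0.4982 -0.4128] [ 77.1021 145.4922] -12.812691
div rim 876 0.06811772029180882 [ 0.4966 -0.3965] [189.5236 338.9345] 89.29086
stand [ 0.4741 -0.1238] [32.8863 75.6564] 6.416214
blade 104 0.06843893026190874 [ 0.4744 -0.1237] [10.2529 58.5701] 6.59639
brass 9 [286. 273.] 0.06624591913019445 [ 0.4989 -0.1227  0.064 ]
brass 6 [288.5 294. ] 0.06569697460307718 [ 0.4502 -0.128   0.064 ]
far 0.06995312190187426
far sleeve 69 [ 0.6358 -0.2802  0.0708] [ 0.6363 -0.2793] [ 7.7873 50.2269] 79.04283
near 0.06626262805326702
near sleeve 107 [ 0.4033 -0.2433  0.0666] [ 0.4109 -0.2542] [39.9894 84.3364] -54.20807
post plate [ 0.5821 -0.1231  0.01  ] [ 0.5804 -0.1997  0.01  ] [ 0.6569 -0.2037  0.01  ]
mon [ 0.5035 -0.0882  0.42  ] [ 0.5341 -0.0373  0.42  ]
grip 98 [ 0.4987 -0.4155] [ 23.1464 102.4459] 88.63266
```

```bash
python3 - <<'E'
from m import *
img=cv2.imread("pics/top0.png");d=np.load("pics/top0.npy");P,hsv,V,z,box=poses(img=img,d=d)
def big(k):
    n,l,s,c=cv2.connectedComponentsWithStats(k.astype(np.uint8),connectivity=4);i=1+s[1:,4].argmax();return l==i
x,y=P[...,0],P[...,1]
for nm,a,c0 in(("slot",-10,(.517,-.258)),("div",-12.8,(.498,-.413))):
    ca,sa=np.cos(np.radians(a)),np.sin(np.radians(a))
    u=(x-c0[0])*ca+(y-c0[1])*sa; w=-(x-c0[0])*sa+(y-c0[1])*ca
    k=(abs(u)<.095)&(abs(w)<.06)&(z>.0)&(z<.016)&(V>90)&(V<190)&(hsv[...,1]<50)
    k=cv2.morphologyEx(k.astype(np.uint8),cv2.MORPH_OPEN,np.ones((3,3)));k=cv2.morphologyEx(k,cv2.MORPH_CLOSE,np.ones((9,9)))
    print(nm,"floor",*rect(P[(k>0)&(z<.016)&(z>0)]))
    # walls at rim: coordinates of rim points on each side
    for f,lab,o in((u,"long",w),(w,"short",u)):
        for s in(-1,1):
            L=.085 if lab=="long" else .05
            q=f[(z>.064)&(z<.078)&(abs(s*f-L)<.012)&(abs(o)<(.04 if lab=="long" else .045))]
            print(lab,s,len(q),np.percentile(q,[5,50,95])*1000 if len(q) else '')
for nm,c0 in(("far",(.636,-.28)),("near",(.405,-.238))):
    k=(np.hypot(x-c0[0],y-c0[1])<.075)&(z>.05)&(z<.08)
    k2=k&(np.hypot(x-.517,y+.258)>.1)
    q=P[k2&(V<80)];print(nm,len(q),np.median(q,0),*rect(q)); q=P[k2];print("all",np.median(q,0),*rect(q),np.percentile(q[:,2],[5,50,95]))
k=big((z>.39)&(z<.45)&(x<.65)&(y>-.2)&(V<90));q=P[k];print("mon",len(q),*rect(q),q[q[:,0].argmax()],q[q[:,1].argmin()],q[:,2].max())
print(cv2.boxPoints(cv2.minAreaRect((q[:,:2]*1000).astype(np.float32))))
E
```

```text
slot floor [ 0.5177 -0.2576] [ 76.277  145.4358] -10.420349
long -1 114 [-87.6588 -84.1755 -80.6521]
long 1 121 [80.9855 84.2922 88.1666]
short -1 88 [-51.5469 -48.033  -44.3743]
short 1 84 [47.2993 50.5767 54.1226]
div floor [ 0.4982 -0.4128] [ 77.1021 145.4922] -12.812691
long -1 119 [-88.2015 -84.6775 -81.1076]
long 1 124 [80.2649 83.5913 87.5282]
short -1 100 [-52.4891 -48.3898 -45.0967]
short 1 71 [41.4615 49.6538 52.8689]
far 81 [ 0.636  -0.28    0.0709] [ 0.6321 -0.262 ] [24.6911 84.7691] -77.98884
all [ 0.6334 -0.2801  0.0695] [ 0.6214 -0.2769] [ 46.7674 127.3072] 76.36981 [0.0623 0.0695 0.0736]
near 94 [ 0.3974 -0.2356  0.0671] [ 0.3974 -0.2363] [ 9.4768 51.0743] 80.6613
all [ 0.4005 -0.2344  0.0654] [ 0.4155 -0.2377] [ 49.2449 126.9495] 79.10141 [0.0607 0.0654 0.0689]
mon 5434 [0.3578 0.0382] [ 26.6868 383.327 ] -23.975365 [ 0.5368 -0.0305  0.4122] [ 0.525  -0.0501  0.4155] 0.42448072455517355
[[177.2526 103.8667]
 [527.5062 -51.8959]
 [538.3502 -27.5117]
 [188.0966 128.2509]]
```

step_arm(
  commands=[
    [0,[0,0,-0.61],[0,0,0.33]],
    [0,[0,0,-0.61],[0,0,0.33]],
    [0,[0,0,-0.61],[0,0,0.33]],
    [0,[0,0,-0.61],[0,0,0.33]],
    [0,[0,0,-0.61],[0,0,0.33]],
    [0,[0,0,-0.61],[0,0,0.33]],
    [0,[0,0,-0.61],[0,0,0.33]],
    [0,[0,0,-0.61],[0,0,0.33]],
  ],
)

```text
time: 0.9
tool_pos: [0.2359, 0.6328, 0.5212]
orientation: [[-0.174, 0.985, 0.001], [0.985, 0.174, 0.002], [0.002, 0.001, -1.0]]
wrist_force: [-0.1, -0.6, -0.9]
gripper_width: 0.499
gripper_force: 0.0
```

step_arm(
  commands=[
    [0,[-0.846,0.387,0],[0,0,0.25]],
    [0,[-0.846,0.387,0],[0,0,0.25]],
    [0,[-0.846,0.387,0],[0,0,0.25]],
    [0,[-0.846,0.387,0],[0,0,0.25]],
    [0,[-0.846,0.387,0],[0,0,0.25]],
    [0,[-0.846,0.387,0],[0,0,0.25]],
    [0,[-0.846,0.387,0],[0,0,0.25]],
    [0,[-0.846,0.387,0],[0,0,0.25]],
    [0,[-0.846,0.387,0],[0,0,0.25]],
    [0,[-0.846,0.387,0],[0,0,0.25]],
  ],
)

```text
time: 1.9
tool_pos: [0.5028, 0.2446, 0.519]
orientation: [[0.572, 0.82, -0.001], [0.82, -0.572, -0.002], [-0.002, 0.0, -1.0]]
wrist_force: [0.4, 0.7, 0.2]
gripper_width: 0.5
gripper_force: 0.0
```

```bash
cat > go.py <<'E'
import sys
from h import *
from scipy.spatial.transform import Rotation as Ro
s=ctrl.sense();p=s['tool_pos'];O=s['orientation']
print("t",s['time'],"pos",p,"yaw",np.degrees(np.arctan2(O[1,1],O[0,1])),"j",s['joints'],"w",s['gripper_width']*85,"F",s['wrist_force'])
for a in sys.argv[1:]:
    x,y,z,w=map(float,a.split(','));w=np.radians(w)
    Y=np.array([np.cos(w),np.sin(w),0]);Z=np.array([0,0,-1.]);T=np.stack([np.cross(Y,Z),Y,Z],1)
    r=Ro.from_matrix(O.T@T).as_rotvec()/np.pi
    print(a,"shift",O.T@(np.array([x,y,z])-p)/.5,"turn",r,"mm",1000*np.linalg.norm(np.array([x,y,z])-p))
E
python3 go.py .4745,-.1245,.5,-83.7
```

```text
t 1.9 pos [0.5028 0.2446 0.519 ] yaw -34.92376037407081 j [-64.4445   6.5208  36.734   80.3981  -3.8403  94.4375 -63.1046] w 42.53603657177568 F [0.4016 0.6903 0.2458]
.4745,-.1245,.5,-83.7 shift [-0.6377  0.3762  0.0393] turn [0.0004 0.0005 0.271 ] mm 370.71096582324185
```

step_arm(
  commands=[
    [0,[-0.638,0.376,0.0],[0,0,0.271]],
    [0,[-0.638,0.376,0.0],[0,0,0.271]],
    [0,[-0.638,0.376,0.0],[0,0,0.271]],
    [0,[-0.638,0.376,0.0],[0,0,0.271]],
    [0,[-0.638,0.376,0.0],[0,0,0.271]],
    [0,[-0.638,0.376,0.0],[0,0,0.271]],
    [0,[-0.638,0.376,0.0],[0,0,0.271]],
    [0,[-0.638,0.376,0.0],[0,0,0.271]],
    [0,[-0.638,0.376,0.0],[0,0,0.271]],
  ],
)

```text
time: 2.8
tool_pos: [0.4716, -0.1225, 0.519]
orientation: [[0.994, 0.111, -0.001], [0.111, -0.994, 0.0], [-0.001, -0.0, -1.0]]
wrist_force: [-0.9, 0.1, 0.0]
gripper_width: 0.497
gripper_force: 0.0
```

```bash
python3 go.py .4745,-.1245,.064,-83.7; python3 - <<'E'
from h import *
a=[ctrl.snapshot(n) for n in("top","side")]
for (p,d),n in zip(a,("top","side")): np.save(f"pics/{n}1.npy",d)
cv2.imwrite("pics/b1.png",np.vstack([cv2.resize(p[:,:,::-1],None,fx=.62,fy=.62,interpolation=cv2.INTER_AREA) for p,_ in a]))
E
```

```text
t 2.8 pos [ 0.4716 -0.1225  0.519 ] yaw -83.63862178907583 j [-51.2987  -6.6215  53.2434  88.9149   5.3104  95.1062 -81.4103] w 42.23402438700247 F [-0.8993  0.1111  0.0261]
.4745,-.1245,.064,-83.7 shift [0.0064 0.005  0.91  ] turn [-0.0001  0.0004  0.0003] mm 455.02683049968607
```

View pics/b1.png

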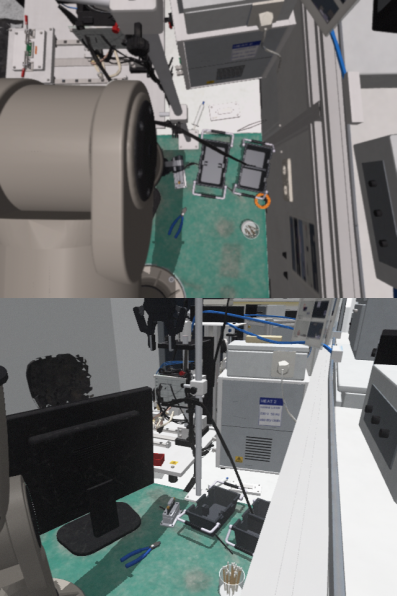

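The image shows the arm coming in from the left over the monitor, with the gripper near the post. I'll use the depth to see where the links are before descending.

```bash
python3 - <<'E'
from h import *
for n in("top","side"):
    P=cloud(n,np.load(f"pics/{n}1.npy"));d0=np.load(f"pics/{n}0.npy");d=np.load(f"pics/{n}1.npy")
    k=(abs(d-d0)>.03)&(d>0)
    print(n,k.sum())
    for r in range(0,480,30):
        q=[(c,(P[r,c]*1000).astype(int).tolist()) for c in range(0,340,40) if k[r,c]]
        if q: print(r,q)
E
```

```text
top 86521
150 [(0, [504, -90, 919]), (40, [506, -103, 914]), (80, [506, -119, 912]), (120, [506, -136, 911]), (160, [506, -153, 910]), (200, [502, -173, 919])]
180 [(0, [491, -90, 919]), (40, [490, -110, 923]), (80, [490, -125, 922]), (120, [490, -141, 922]), (160, [488, -160, 927]), (200, [488, -175, 926]), (240, [501, -180, 874])]
210 [(0, [478, -95, 924]), (40, [477, -112, 925]), (80, [477, -128, 926]), (120, [476, -143, 925]), (160, [475, -161, 929]), (200, [475, -175, 926]), (240, [485, -181, 880])]
240 [(0, [465, -97, 926]), (40, [465, -112, 924]), (80, [465, -128, 925]), (120, [464, -144, 925]), (160, [463, -161, 930]), (200, [464, -175, 925]), (240, [470, -181, 877])]
270 [(0, [454, -95, 922]), (40, [454, -110, 921]), (80, [453, -127, 922]), (120, [453, -143, 922]), (160, [452, -160, 927]), (200, [452, -175, 923]), (240, [455, -180, 873]), (280, [470, -172, 628])]
300 [(0, [442, -91, 915]), (40, [442, -107, 915]), (80, [442, -124, 916]), (120, [441, -140, 917]), (160, [441, -160, 926]), (200, [440, -174, 921]), (240, [440, -179, 868])]
330 [(0, [430, -89, 912]), (40, [429, -1
[... 589 characters left out ...]
, [393, -157, 914]), (200, [393, -172, 912])]
450 [(0, [383, -93, 912]), (40, [385, -113, 919]), (80, [384, -127, 917]), (120, [382, -141, 913]), (160, [379, -154, 906]), (200, [378, -169, 902])]
side 15536
0 [(80, [2660, 2453, 682]), (240, [457, -97, 658]), (280, [472, -157, 658])]
30 [(80, [2633, 2476, 491]), (240, [452, -97, 617])]
60 [(240, [459, -90, 573]), (280, [470, -154, 575])]
90 [(80, [2478, 2420, 105])]
120 [(0, [47, -86, 558])]
150 [(0, [34, -94, 535])]
180 [(0, [25, -96, 510])]
210 [(0, [17, -96, 485])]
240 [(0, [10, -95, 458])]
270 [(0, [3, -95, 431])]
300 [(0, [-3, -92, 402])]
330 [(0, [-8, -87, 370])]
390 [(80, [244, 169, 0])]
420 [(40, [-4, -98, 257]), (80, [188, 113, -2])]
```

step_arm(
  commands=[
    [0,[0.006,0.005,0.1],[0,0,0]],
    [0,[0.006,0.005,0.2],[0,0,0]],
    [0,[0.006,0.005,0.3],[0,0,0]],
    [0,[0.006,0.005,0.4],[0,0,0]],
    [0,[0.006,0.005,0.48],[0,0,0]],
    [0,[0.006,0.005,0.56],[0,0,0]],
    [0,[0.006,0.005,0.64],[0,0,0]],
    [0,[0.006,0.005,0.7],[0,0,0]],
    [0,[0.006,0.005,0.724],[0,0,0]],
    [0,[0.006,0.005,0.724],[0,0,0]],
  ],
)

```text
time: 3.9
tool_pos: [0.4751, -0.1206, 0.1568]
orientation: [[0.994, 0.113, -0.004], [0.113, -0.994, -0.001], [-0.004, 0.001, -1.0]]
wrist_force: [0.4, -0.1, 0.7]
gripper_width: 0.498
gripper_force: 0.0
```

```bash
python3 go.py .4745,-.1245,.057,-83.7; python3 - <<'E'
from h import *
p,d=ctrl.snapshot("side");q,e=ctrl.snapshot("top");np.save("pics/top2.npy",e);cv2.imwrite("pics/top2.png",q[:,:,::-1])
a=p[270:420,200:400,::-1];b=q[205:355,190:390,::-1]
cv2.imwrite("pics/c2.png",cv2.resize(np.hstack([a,b]),None,fx=2,fy=2,interpolation=cv2.INTER_CUBIC))
E
```

```text
t 3.9 pos [ 0.4751 -0.1206  0.1568] yaw -83.52083311149924 j [-40.024   16.7618  55.6562 120.7951 -17.6753  51.1158 -57.698 ] w 42.33482156965488 F [ 0.4371 -0.1118  0.7272]
.4745,-.1245,.057,-83.7 shift [-0.0012  0.0075  0.1996] turn [0.0002 0.0012 0.001 ] mm 99.86083216932491
```

View pics/c2.png

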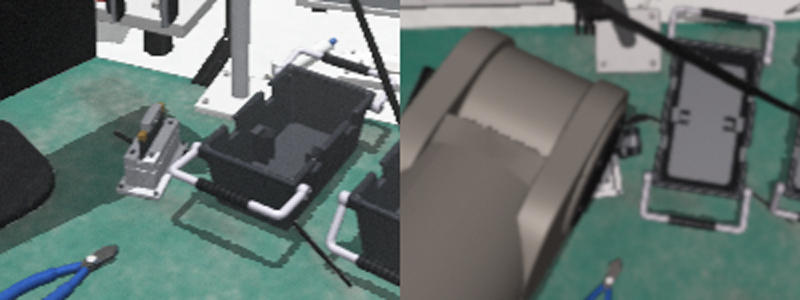

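Clear so far: in the left crop the blade stands in the stand at about (150,130), and the top view shows the wrist above it. Descending now.

step_arm(
  commands=[
    [0,[-0.001,0.007,0.06],[0,0,0]],
    [0,[-0.001,0.007,0.11],[0,0,0]],
    [0,[-0.001,0.007,0.15],[0,0,0]],
    [0,[-0.001,0.007,0.15],[0,0,0]],
  ],
)

```text
time: 4.4
tool_pos: [0.4759, -0.1243, 0.0829]
orientation: [[0.994, 0.112, -0.001], [0.112, -0.994, 0.0], [-0.001, -0.0, -1.0]]
wrist_force: [-0.0, -0.9, 0.3]
gripper_width: 0.498
gripper_force: 0.0
```

```bash
python3 go.py .4745,-.1245,.057,-83.7
```

```text
t 4.4 pos [ 0.4759 -0.1243  0.0829] yaw -83.56922484631613 j [-32.1475  24.1479  48.5067 123.9237 -26.8095  42.8146 -49.4686] w 42.34049414448981 F [-0.0298 -0.9462  0.329 ]
.4745,-.1245,.057,-83.7 shift [-0.0027  0.0002  0.0517] turn [-0.0001  0.0003  0.0007] mm 25.887164418192878
```

step_arm(
  commands=[
    [0,[-0.003,0,0.03],[0,0,0]],
    [0,[-0.003,0,0.052],[0,0,0]],
    [0,[-0.003,0,0.052],[0,0,0]],
    [-1,[-0.003,0,0.052],[0,0,0]],
    [-1,[-0.003,0,0.052],[0,0,0]],
    [-1,[-0.003,0,0.052],[0,0,0]],
    [-1,[-0.003,0,0.052],[0,0,0]],
    [-1,[-0.003,0,0.052],[0,0,0]],
    [-1,[-0.003,0,0.052],[0,0,0]],
  ],
)

```text
time: 5.3
tool_pos: [0.4745, -0.1249, 0.0572]
orientation: [[0.994, 0.111, 0.0], [0.111, -0.994, -0.0], [0.0, 0.0, -1.0]]
wrist_force: [0.1, -0.4, 0.2]
gripper_width: -0.004
gripper_force: 0.0
```

```bash
python3 go.py .4745,-.1245,.057,-83.7
```

```text
t 5.3 pos [ 0.4745 -0.1249  0.0572] yaw -83.6257723617216 j [-29.5923  26.471   45.7142 124.917  -29.8592  39.8572 -46.8928] w -0.3721979117116157 F [ 0.1191 -0.3525  0.2244]
.4745,-.1245,.057,-83.7 shift [ 0.     -0.0008  0.0004] turn [ 0.     -0.      0.0004] mm 0.4291967969472717
```

The jaws shut fully on nothing, so the grasp missed. I'll look from the side.

```bash
python3 - <<'E'
from h import *
p,d=ctrl.snapshot("side");np.save("pics/side3.npy",d)
cv2.imwrite("pics/c3.png",cv2.resize(p[280:400,200:360,::-1],None,fx=5,fy=5,interpolation=cv2.INTER_CUBIC))
print(pix("side",[.4745,-.1249,.0572]),pix("side",[.4745,-.1245,.07]),pix("top",[.4745,-.1245,.07]))
im=cv2.imread("pics/side0.png");h=cv2.cvtColor(im,cv2.COLOR_BGR2HSV);m=(h[...,0]>12)&(h[...,0]<35)&(h[...,1]>90);m[:310]=0;m[370:]=0;m[:,:250]=0;m[:,310:]=0
n,l,s,c=cv2.connectedComponentsWithStats(m.astype(np.uint8));print(s[1:,4],c[1:])
P=cloud("side",np.load("pics/side0.npy"))
for i in range(1,n): print(np.median(P[l==i],0))
E
```

```text
[275.8788 331.5095] [275.4692 326.1796] [286.6224 283.4242]
[ 2 23] [[280.5    321.5   ]
 [270.8696 337.3478]]
[ 0.5013 -0.1223  0.0635]
[ 0.448  -0.1271  0.0613]
```

View pics/c3.png

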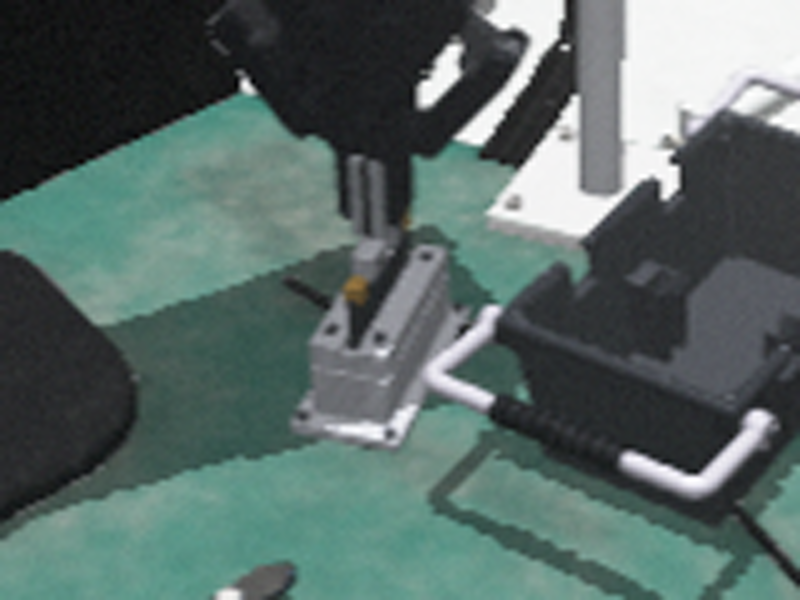

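The fingers reach down to about crop (370,235), just at the head at (370,255). I'll check their real heights in the depth.

```bash
python3 - <<'E'
from h import *
P=cloud("side",np.load("pics/side3.npy"))
for r in range(308,350,2): print(r,[(P[r,c]*1000).astype(int).tolist() for c in range(266,286,3)])
E
```

```text
308 [[461, -112, 118], [459, -119, 120], [464, -123, 118], [463, -131, 121], [-258, -515, 650], [468, -141, 120], [463, -150, 125]]
310 [[613, -27, 0], [460, -119, 115], [465, -123, 113], [462, -131, 117], [461, -138, 119], [472, -139, 113], [468, -147, 117]]
312 [[605, -31, 0], [466, -115, 106], [463, -124, 110], [463, -130, 111], [464, -136, 113], [472, -139, 108], [622, -69, 0]]
314 [[599, -34, 0], [469, -113, 99], [463, -124, 105], [460, -131, 109], [469, -134, 104], [475, -137, 101], [613, -74, 0]]
316 [[592, -38, 0], [467, -114, 96], [463, -123, 101], [466, -128, 100], [468, -134, 100], [472, -138, 98], [606, -77, 0]]
318 [[584, -42, 0], [466, -115, 92], [462, -123, 96], [463, -130, 98], [467, -134, 96], [475, -137, 92], [599, -80, 0]]
320 [[575, -46, 0], [466, -115, 87], [462, -123, 92], [463, -130, 93], [469, -133, 90], [472, -138, 89], [592, -84, 0]]
322 [[567, -51, 1], [466, -114, 82], [464, -122, 86], [466, -128, 86], [466, -134, 87], [473, -137, 84], [583, -88, 0]]
324 [[564, -52, -1], [565, -59, 0], [462, -123, 82], [462, -129, 84], [466, -134, 82], [498, -124, 59], [577
[... 769 characters left out ...]
45, -131, 63], [463, -127, 49], [480, -125, 37], [481, -132, 38], [482, -138, 39]]
340 [[499, -87, 8], [445, -124, 55], [447, -130, 56], [464, -127, 44], [469, -131, 41], [474, -135, 39], [481, -138, 35]]
342 [[457, -110, 38], [459, -116, 39], [448, -129, 50], [464, -127, 38], [463, -134, 41], [467, -138, 39], [480, -139, 31]]
344 [[450, -114, 39], [452, -119, 40], [448, -128, 45], [459, -129, 38], [457, -137, 41], [462, -141, 39], [480, -139, 26]]
346 [[445, -117, 39], [447, -122, 40], [448, -128, 40], [451, -133, 39], [454, -138, 39], [461, -142, 35], [480, -139, 21]]
348 [[438, -120, 40], [442, -125, 39], [445, -129, 38], [449, -134, 37], [450, -141, 38], [462, -141, 29], [477, -140, 18]]
```

Depth shows the shut fingertips at about z = 0.077, above the head top at 0.070, while the reported TCP puts them at 0.046. So the true tips stand about 30 mm higher than reported. I'll open, go down part of the way and measure again.

step_arm(
  commands=[
    [-0.2,[0,0,0],[0,0,0]],
    [-0.2,[0,0,0],[0,0,0]],
    [-0.2,[0,0,0],[0,0,0]],
    [-0.2,[0,0,0.02],[0,0,0]],
    [-0.2,[0,0,0.03],[0,0,0]],
    [-0.2,[0,0,0.03],[0,0,0]],
  ],
)

```text
time: 5.95
tool_pos: [0.4739, -0.1249, 0.0412]
orientation: [[0.994, 0.111, -0.002], [0.111, -0.994, -0.0], [-0.002, -0.0, -1.0]]
wrist_force: [0.1, 0.1, 0.0]
gripper_width: 0.398
gripper_force: 0.0
```

```bash
python3 go.py; python3 - <<'E'
from h import *
p,d=ctrl.snapshot("side");P=cloud("side",d);np.save("pics/side4.npy",d);cv2.imwrite("pics/side4.png",p[:,:,::-1])
b=(abs(P[...,0]-.474)<.013)&(abs(P[...,1]+.125)<.06)&(P[...,2]>.042)&(P[...,2]<.2)
for y in range(-170,-75,6):
    q=P[b&(abs(P[...,1]*1000-y)<3)]
    if len(q): print(y,len(q),q[:,2].min(),np.median(q[:,0]))
E
```

```text
t 5.95 pos [ 0.4739 -0.1249  0.0412] yaw -83.6338708908151 j [-27.985   27.9789  43.8436 125.3515 -31.6834  38.1645 -45.3997] w 33.82155665548021 F [0.1361 0.0749 0.0109]
-170 66 0.101939528663612 0.4700397716567418
-164 106 0.10177396787657594 0.47077966082307654
-158 113 0.07024048420381152 0.46858806664622343
-152 198 0.060648850680458666 0.46740646541631303
-146 127 0.05845124222758553 0.4653701770670666
-140 22 0.06340939598958728 0.46594261906935475
-134 27 0.042147979273041945 0.4643449685745539
-128 105 0.0420118269981738 0.4651195744512512
-122 62 0.06770155917931299 0.4637639407814654
-116 27 0.1309957669821473 0.4626382535576575
-110 73 0.058993106117188665 0.46618883046508564
-104 82 0.05818441511053397 0.47317251170651214
-98 38 0.06596073380496206 0.4630390542117674
-92 26 0.07321524991810126 0.46231319760915535
-86 33 0.10102348031384316 0.46627889257335364
-80 75 0.11306881023668779 0.46952314246048055
```

step_arm(
  commands=[
    [-0.2,[0,0,0.014],[0,0,0]],
    [-0.2,[0,0,0.026],[0,0,0]],
    [-0.2,[0,0,0.026],[0,0,0]],
    [-1,[0,0,0.026],[0,0,0]],
    [-1,[0,0,0.026],[0,0,0]],
    [-1,[0,0,0.026],[0,0,0]],
    [-1,[0,0,0.026],[0,0,0]],
    [-1,[0,0,0.026],[0,0,0]],
  ],
)

```text
time: 6.8
tool_pos: [0.4746, -0.1249, 0.0293]
orientation: [[0.994, 0.111, 0.0], [0.111, -0.994, -0.0], [0.0, 0.0, -1.0]]
wrist_force: [-1.3, -1.2, 4.9]
gripper_width: 0.103
gripper_force: 59.0
```

```bash
python3 go.py; python3 - <<'E'
from h import *
p,d=ctrl.snapshot("side");P=cloud("side",d);cv2.imwrite("pics/side5.png",p[:,:,::-1])
b=(abs(P[...,0]-.474)<.014)&(abs(P[...,1]+.125)<.06)&(P[...,2]>.042)&(P[...,2]<.2)
for y in range(-154,-95,4):
    q=P[b&(abs(P[...,1]*1000-y)<2)]
    if len(q): print(y,len(q),q[:,2].min(),np.median(q[:,0]))
E
```

```text
t 6.8 pos [ 0.4746 -0.1249  0.0293] yaw -83.62924691813562 j [-26.7274  29.0786  42.3546 125.6105 -33.1629  36.7744 -44.1872] w 8.735834076698907 F [-1.3299 -1.1689  4.9   ]
-154 50 0.08981416331990064 0.46725428425303
-150 48 0.08984187809007542 0.4670882730878909
-146 87 0.08406547164231307 0.4660068865557838
-142 106 0.050842702217196126 0.4701127626936243
-138 84 0.04803408500316191 0.4656241174319127
-134 59 0.04353266157243524 0.46421274123436607
-130 48 0.04621293977990096 0.4639893395324398
-126 40 0.04347149066524528 0.46375842714533366
-122 66 0.06772418962129108 0.46447349071601446
-118 117 0.05345043228999765 0.46541957489895847
-114 52 0.04849724153275005 0.46337769332362777
-110 34 0.051486583459020095 0.46548918958950347
-106 19 0.06125477323818309 0.4631868206442716
-102 33 0.08693599800057154 0.4618974853633944
-98 31 0.08842315892022033 0.46170741397784615
```

Gripped at 10 mm with a steady 59 N. Lifting straight up.

step_arm(
  commands=[
    [-1,[0,0,-0.03],[0,0,0]],
    [-1,[0,0,-0.1],[0,0,0]],
    [-1,[0,0,-0.18],[0,0,0]],
    [-1,[0,0,-0.25],[0,0,0]],
    [-1,[0,0,-0.25],[0,0,0]],
  ],
)

```text
time: 7.35
tool_pos: [0.4765, -0.1252, 0.1575]
orientation: [[0.994, 0.111, 0.005], [0.111, -0.994, 0.001], [0.005, -0.0, -1.0]]
wrist_force: [0.4, -0.6, -1.4]
gripper_width: 0.103
gripper_force: 58.7
```

```bash
python3 go.py .5175,-.2573,.155,-10.3
```

```text
t 7.35 pos [ 0.4765 -0.1252  0.1575] yaw -83.62881812458919 j [-39.9584  16.8624  56.3957 120.8178 -18.3284  50.8359 -56.6161] w 8.786780782508576 F [ 0.4017 -0.6231 -1.3748]
.5175,-.2573,.155,-10.3 shift [0.0522 0.2716 0.0052] turn [ 0.001  -0.0015 -0.4074] mm 138.32888202750541
```

step_arm(
  commands=[
    [-1,[0.052,0.272,0.0],[0,0,-0.407]],
    [-1,[0.052,0.272,0.0],[0,0,-0.407]],
    [-1,[0.052,0.272,0.0],[0,0,-0.407]],
    [-1,[0.052,0.272,0.0],[0,0,-0.407]],
    [-1,[0.052,0.272,0.0],[0,0,-0.407]],
    [-1,[0.052,0.272,0.0],[0,0,-0.407]],
    [-1,[0.052,0.272,0.0],[0,0,-0.407]],
    [-1,[0.052,0.272,0.0],[0,0,-0.407]],
    [-1,[0.052,0.272,0.0],[0,0,-0.407]],
    [-1,[0.052,0.272,0.0],[0,0,-0.407]],
  ],
)

```text
time: 8.35
tool_pos: [0.5151, -0.257, 0.1536]
orientation: [[0.177, 0.984, -0.0], [0.984, -0.177, 0.001], [0.001, -0.001, -1.0]]
wrist_force: [0.4, 0.9, -1.3]
gripper_width: 0.106
gripper_force: 58.8
```

```bash
python3 go.py .5175,-.2573,.1,-10.3; python3 - <<'E'
from h import *
p,d=ctrl.snapshot("side");P=cloud("side",d);np.save("pics/side6.npy",d);cv2.imwrite("pics/side6.png",p[:,:,::-1])
im=p[:,:,::-1];h=cv2.cvtColor(np.ascontiguousarray(im),cv2.COLOR_BGR2HSV);m=(h[...,0]>12)&(h[...,0]<35)&(h[...,1]>90)&(abs(P[...,0]-.5175)<.06)&(abs(P[...,1]+.257)<.06)&(P[...,2]>.1)
n,l,s,c=cv2.connectedComponentsWithStats(m.astype(np.uint8))
for i in range(1,n): print(s[i,4],c[i],np.median(P[l==i],0))
cv2.imwrite("pics/c6.png",cv2.resize(im[200:400,260:460],None,fx=3,fy=3,interpolation=cv2.INTER_CUBIC))
E
```

```text
t 8.35 pos [ 0.5151 -0.257   0.1536] yaw -10.2173518600503 j [ -6.4495  21.4125  33.3818 109.9307 -14.6231  52.8887  23.8139] w 8.98147637851318 F [ 0.4266  0.9487 -1.2967]
.5175,-.2573,.1,-10.3 shift [0.0002 0.0048 0.1071] turn [-0.0002 -0.0002  0.0005] mm 53.627788446764484
15 [333.4 276.4] [ 0.5172 -0.2307  0.1848]
19 [356.4737 283.8421] [ 0.5079 -0.2806  0.1841]
```

View pics/c6.png

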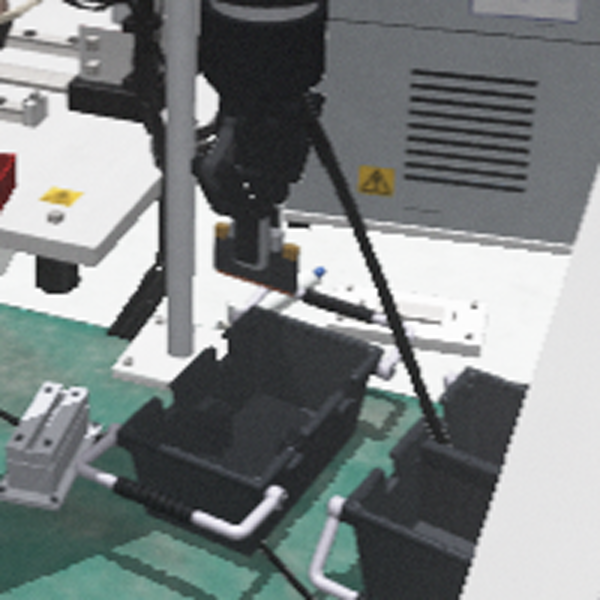

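The blade hangs upright over the tote (crop (258,250)), and its brass midpoint agrees with the TCP. Lowering to just above the guides.

step_arm(
  commands=[
    [-1,[0,0.004,0.06],[0,0,0]],
    [-1,[0,0.004,0.12],[0,0,0]],
    [-1,[0,0.004,0.17],[0,0,0]],
    [-1,[0,0.004,0.187],[0,0,0]],
    [-1,[0,0.004,0.187],[0,0,0]],
    [-1,[0,0.004,0.187],[0,0,0]],
  ],
)

```text
time: 9.0
tool_pos: [0.5178, -0.2579, 0.0615]
orientation: [[0.182, 0.983, 0.001], [0.983, -0.182, -0.0], [-0.0, 0.001, -1.0]]
wrist_force: [0.5, -0.3, 0.3]
gripper_width: 0.103
gripper_force: 58.8
```

```bash
python3 go.py .5174,-.257,.0095,-10.3
```

```text
t 9.0 pos [ 0.5178 -0.2579  0.0615] yaw -10.458283302982021 j [ -2.7987  28.8821  29.4595 113.1611 -20.3777  42.9814  28.2516] w 8.714324617647343 F [ 0.4847 -0.2643  0.3221]
.5174,-.257,.0095,-10.3 shift [ 0.0016 -0.0012  0.1039] turn [ 0.0002  0.0001 -0.0009] mm 51.96959158778097
```

Good alignment. Insert slowly, staying a little short of the floor.

step_arm(
  commands=[
    [-1,[0.001,-0.001,0.03],[0,0,0]],
    [-1,[0.001,-0.001,0.05],[0,0,0]],
    [-1,[0.001,-0.001,0.07],[0,0,0]],
    [-1,[0.001,-0.001,0.085],[0,0,0]],
    [-1,[0.001,-0.001,0.098],[0,0,0]],
    [-1,[0.001,-0.001,0.098],[0,0,0]],
    [-1,[0.001,-0.001,0.098],[0,0,0]],
  ],
)

```text
time: 9.7
tool_pos: [0.5167, -0.257, 0.0115]
orientation: [[0.18, 0.984, -0.001], [0.984, -0.18, 0.0], [-0.0, -0.001, -1.0]]
wrist_force: [1.6, -1.5, -2.0]
gripper_width: 0.111
gripper_force: 59.1
```

```bash
python3 go.py .5174,-.257,.0095,-10.3; python3 - <<'E'
from h import *
p,d=ctrl.snapshot("side");P=cloud("side",d)
cv2.imwrite("pics/c7.png",cv2.resize(p[260:400,270:430,::-1],None,fx=4,fy=4,interpolation=cv2.INTER_CUBIC))
h=cv2.cvtColor(np.ascontiguousarray(p[:,:,::-1]),cv2.COLOR_BGR2HSV);m=(h[...,0]>12)&(h[...,0]<35)&(h[...,1]>90)&(abs(P[...,0]-.5175)<.06)&(abs(P[...,1]+.257)<.06)&(P[...,2]>.02)
n,l,s,c=cv2.connectedComponentsWithStats(m.astype(np.uint8))
for i in range(1,n): print(s[i,4],c[i],np.median(P[l==i],0))
E
```

```text
t 9.7 pos [ 0.5167 -0.257   0.0115] yaw -10.381621803373426 j [ -0.4524  33.0689  26.521  114.3727 -23.4118  37.7908  30.7581] w 9.399505687820316 F [ 1.5829 -1.5161 -2.013 ]
.5174,-.257,.0095,-10.3 shift [0.0003 0.0013 0.0039] turn [-0.0002  0.     -0.0005] mm 2.079335206214968
13 [332.6923 336.4615] [ 0.5196 -0.2304  0.0434]
18 [354.5 344.5] [ 0.511  -0.2797  0.0432]
```

No jamming, about 1 mm left. Press to contact, open and rise.

step_arm(
  commands=[
    [-1,[0,0.001,0.003],[0,0,0]],
    [-1,[0,0.001,0.006],[0,0,0]],
    [-1,[0,0.001,0.006],[0,0,0]],
    [-0.4,[0,0.001,0.004],[0,0,0]],
    [-0.3,[0,0.001,0.004],[0,0,0]],
    [-0.3,[0,0.001,0.004],[0,0,0]],
    [-0.3,[0,0.001,-0.03],[0,0,0]],
    [-0.3,[0,0.001,-0.12],[0,0,0]],
    [-0.3,[0,0.001,-0.2],[0,0,0]],
    [-0.3,[0,0.001,-0.25],[0,0,0]],
  ],
)

```text
time: 10.75
tool_pos: [0.5179, -0.2576, 0.1393]
orientation: [[0.18, 0.984, 0.002], [0.984, -0.18, -0.001], [-0.0, 0.002, -1.0]]
wrist_force: [0.2, 0.1, 0.1]
gripper_width: 0.351
gripper_force: 0.0
```

```bash
cat > look.py <<'E'
from h import *
import sys
p,d=ctrl.snapshot("side");P=cloud("side",d)
h=cv2.cvtColor(np.ascontiguousarray(p[:,:,::-1]),cv2.COLOR_BGR2HSV);V=h[...,2];m=(h[...,0]>12)&(h[...,0]<35)&(h[...,1]>90)&(abs(P[...,0]-.5175)<.06)&(abs(P[...,1]+.257)<.06)&(P[...,2]>.02)
n,l,s,c=cv2.connectedComponentsWithStats(m.astype(np.uint8))
for i in range(1,n): print("brass",s[i,4],c[i],np.median(P[l==i],0))
q,e=ctrl.snapshot("top");Q=cloud("top",e);V=q.max(-1);x,y,z=Q[...,0],Q[...,1],Q[...,2]
C=np.array([.5173,-.257]);a=np.radians(-10.4);Y=np.array([np.cos(a),np.sin(a)])
u=(x-C[0])*Y[0]+(y-C[1])*Y[1];w=-(x-C[0])*Y[1]+(y-C[1])*Y[0]
for nm,sg in(("far",1),("near",-1)):
    k=(sg*u>.09)&(sg*u<.14)&(abs(w)<.026)&(z>.03)&(z<.12)&(V<80)
    if k.sum()>10: print(nm,k.sum(),"centre",Q[k].mean(0),"u",u[k].mean(),"w",w[k].min(),w[k].max(),"ztop",np.percentile(z[k],90))
k=(abs(u)<.09)&(abs(w)<.055)&(z>.064)&(z<.08)
for lab,f,L,o in(("u",u,.085,w),("w",w,.05,u)):
    print(lab,[ (np.median(f[k&(abs(s*f-L)<.01)&(abs(o)<.04)]),(k&(abs(s*f-L)<.01)&(abs(o)<.04)).sum()) for s in(-1,1)])
if len(sys.argv)>1:
    cv2.imwrite(sys.argv[1],cv2.resize(np.hstack([p[260:400,270:430,::-1],q[200:340,300:460,::-1]]),None,fx=2.5,fy=2.5,interpolation=cv2.INTER_CUBIC))
E
python3 look.py pics/c8.png;python3 go.py
```

```text
brass 12 [332.6667 336.5   ] [ 0.5209 -0.2297  0.0416]
brass 17 [354.9412 344.7647] [ 0.5123 -0.2799  0.0421]
u [(np.float64(nan), np.int64(0)), (np.float64(nan), np.int64(0))]
w [(np.float64(nan), np.int64(0)), (np.float64(nan), np.int64(0))]
t 10.85 pos [ 0.5191 -0.2578  0.1399] yaw -10.373242789311988 j [ -6.2998  22.6941  33.3508 110.3473 -15.8755  51.1993  24.6354] w 29.86682847074489 F [ 0.3294 -0.5661 -0.7201]
  return _methods._mean(a, axis=axis, dtype=dtype,
  ret = ret.dtype.type(ret / rcount)
```

The blade is seated, with the brass at z = 0.042 as expected. Next is the near bail: move above its bar.

```bash
python3 go.py .3974,-.236,.13,-10.3
```

```text
t 10.85 pos [ 0.5191 -0.2578  0.1399] yaw -10.373242789311988 j [ -6.2998  22.6941  33.3508 110.3473 -15.8755  51.1993  24.6354] w 29.86682847074489 F [ 0.3294 -0.5661 -0.7201]
.3974,-.236,.13,-10.3 shift [-0.0009 -0.2473  0.0186] turn [ 0.0016  0.0001 -0.0004] mm 124.00859779956335
```

step_arm(
  commands=[
    [-0.4,[-0.001,-0.1,0],[0,0,0]],
    [-0.4,[-0.001,-0.18,0],[0,0,0]],
    [-0.4,[-0.001,-0.245,0],[0,0,0]],
    [-0.4,[-0.001,-0.245,0.02],[0,0,0]],
    [-0.4,[-0.001,-0.245,0.02],[0,0,0]],
    [-0.4,[-0.001,-0.245,0.02],[0,0,0]],
  ],
)

```text
time: 11.45
tool_pos: [0.3974, -0.2356, 0.1264]
orientation: [[0.18, 0.984, -0.001], [0.984, -0.18, -0.0], [-0.0, -0.0, -1.0]]
wrist_force: [0.5, -0.3, 0.7]
gripper_width: 0.301
gripper_force: 0.0
```

```bash
python3 go.py .3974,-.236,.0335,-10.3; python3 look.py pics/c8.png 2>/dev/null
```

```text
t 11.45 pos [ 0.3974 -0.2356  0.1264] yaw -10.346186124382458 j [ -9.0464  12.4413  36.109  125.1703 -10.2571  45.2038  23.339 ] w 25.62111253219189 F [ 0.5159 -0.2737  0.7379]
.3974,-.236,.0335,-10.3 shift [-0.0008  0.0002  0.1859] turn [-0.0002  0.0002 -0.0003] mm 92.93841185600576
brass 14 [332.6429 336.5   ] [ 0.5209 -0.2298  0.0423]
brass 17 [354.8824 345.1176] [ 0.5122 -0.2809  0.0414]
far 80 centre [ 0.6351 -0.2797  0.0713] u 0.12000367767684135 w -0.025428102636121785 0.0246088980779672 ztop 0.07420611691451154
u [(np.float64(nan), np.int64(0)), (np.float64(0.08328457761591884), np.int64(121))]
w [(np.float64(-0.04905042448980215), np.int64(82)), (np.float64(0.04946135982094896), np.int64(80))]
```

View pics/c8.png

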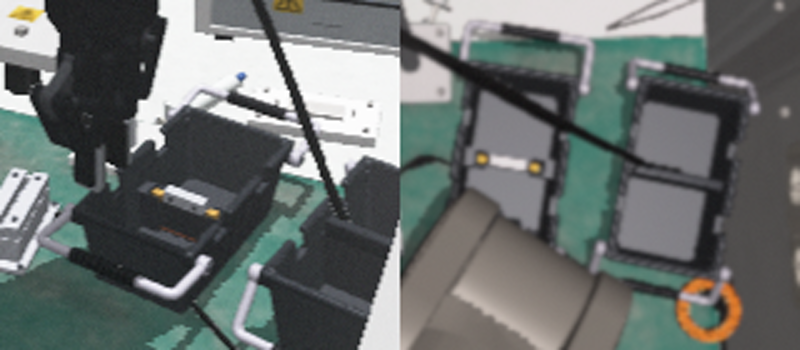

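The blade stands in the slot (top crop (510,163)), and the fingers are directly above the near sleeve (side crop (100,262)). Descending and pinching.

step_arm(
  commands=[
    [-0.4,[-0.001,0,0.08],[0,0,0]],
    [-0.4,[-0.001,0,0.14],[0,0,0]],
    [-0.4,[-0.001,0,0.17],[0,0,0]],
    [-0.4,[-0.001,0,0.186],[0,0,0]],
    [-0.4,[-0.001,0,0.186],[0,0,0]],
    [-1,[-0.001,0,0.186],[0,0,0]],
    [-1,[-0.001,0,0.186],[0,0,0]],
    [-1,[-0.001,0,0.186],[0,0,0]],
    [-1,[-0.001,0,0.186],[0,0,0]],
  ],
)

```text
time: 12.45
tool_pos: [0.3972, -0.2362, 0.0342]
orientation: [[0.18, 0.984, 0.001], [0.984, -0.18, -0.0], [-0.0, 0.001, -1.0]]
wrist_force: [-0.5, -2.2, 0.1]
gripper_width: 0.106
gripper_force: 58.6
```

```bash
cat > arc.py <<'E'
import sys
from h import *
# arc.py near|far q0 : shifts (normalised, tool y and z; tool y = tote +y when yaw=-10) along the arc
sg=-1 if sys.argv[1]=="near" else 1;q0=float(sys.argv[2])
f=lambda q:np.array([sg*(79-44*np.cos(q)),59+44*np.sin(q)])
for q in np.linspace(q0,0,20): d=f(q)-f(q0);print(round(q,2),round(d[0]/500,3),round(-d[1]/500,3))
E
python3 go.py; python3 arc.py near 3.08
```

```text
t 12.45 pos [ 0.3972 -0.2362  0.0342] yaw -10.368357319184284 j [ -2.527   22.6954  30.1922 128.5778 -20.7591  33.2193  32.9116] w 8.98117792658408 F [-0.5437 -2.172   0.1093]
3.08 0.0 -0.0
2.92 0.002 -0.014
2.76 0.006 -0.028
2.59 0.013 -0.04
2.43 0.021 -0.052
2.27 0.031 -0.062
2.11 0.043 -0.07
1.95 0.056 -0.076
1.78 0.069 -0.081
1.62 0.083 -0.082
1.46 0.098 -0.082
1.3 0.112 -0.079
1.13 0.125 -0.074
0.97 0.137 -0.067
0.81 0.148 -0.058
0.65 0.158 -0.048
0.49 0.166 -0.036
0.32 0.171 -0.023
0.16 0.175 -0.009
0.0 0.176 0.005
```

step_arm(
  commands=[
    [-1,[0,0.002,-0.014],[0,0,0]],
    [-1,[0,0.006,-0.028],[0,0,0]],
    [-1,[0,0.013,-0.04],[0,0,0]],
    [-1,[0,0.021,-0.052],[0,0,0]],
    [-1,[0,0.031,-0.062],[0,0,0]],
    [-1,[0,0.043,-0.07],[0,0,0]],
    [-1,[0,0.056,-0.076],[0,0,0]],
    [-1,[0,0.069,-0.081],[0,0,0]],
    [-1,[0,0.083,-0.082],[0,0,0]],
  ],
)

```text
time: 13.35
tool_pos: [0.4383, -0.2435, 0.0749]
orientation: [[0.18, 0.984, 0.0], [0.984, -0.18, -0.0], [-0.0, 0.0, -1.0]]
wrist_force: [-0.8, 1.1, 6.2]
gripper_width: 0.105
gripper_force: 59.7
```

step_arm(
  commands=[
    [-1,[0,0.015,0],[0,0,0]],
    [-1,[0,0.029,0.002],[0,0,0]],
    [-1,[0,0.042,0.007],[0,0,0]],
    [-1,[0,0.054,0.014],[0,0,0]],
    [-1,[0,0.065,0.023],[0,0,0]],
    [-1,[0,0.075,0.034],[0,0,0]],
    [-1,[0,0.083,0.046],[0,0,0]],
    [-1,[0,0.088,0.059],[0,0,0]],
    [-1,[0,0.092,0.073],[0,0,0]],
    [-1,[0,0.093,0.086],[0,0,0]],
  ],
)

```text
time: 14.35
tool_pos: [0.4833, -0.2518, 0.0309]
orientation: [[0.18, 0.984, -0.0], [0.984, -0.18, 0.0], [-0.0, -0.0, -1.0]]
wrist_force: [-3.8, 0.7, 3.8]
gripper_width: 0.101
gripper_force: 59.6
```

step_arm(
  commands=[
    [-1,[0,0,0.004],[0,0,0]],
    [-1,[0,0,0.006],[0,0,0]],
  ],
)

```text
time: 14.55
tool_pos: [0.4836, -0.2519, 0.0298]
orientation: [[0.18, 0.984, 0.001], [0.984, -0.18, 0.001], [0.001, 0.001, -1.0]]
wrist_force: [-16.6, 9.9, 54.2]
gripper_width: 0.101
gripper_force: 65.1
```

```bash
python3 go.py;python3 look.py 2>/dev/null
```

```text
t 14.55 pos [ 0.4836 -0.2519  0.0298] yaw -10.39582994272432 j [ -1.9606  29.3167  28.7312 118.2444 -22.7486  37.7375  31.5307] w 8.610503756001558 F [-16.6221   9.8698  54.1856]
brass 16 [354.75   345.1875] [ 0.5111 -0.2807  0.0421]
far 79 centre [ 0.6347 -0.2795  0.0711] u 0.11954258626463592 w -0.025698088330178084 0.024630818525985167 ztop 0.07376225013182337
u [(np.float64(nan), np.int64(0)), (np.float64(0.08358775677367752), np.int64(70))]
w [(np.float64(nan), np.int64(0)), (np.float64(nan), np.int64(0))]
```

The bail is in its notches with firm contact. Relieve, open slightly and rise.

step_arm(
  commands=[
    [-1,[0,0,-0.006],[0,0,0]],
    [-0.6,[0,0,-0.006],[0,0,0]],
    [-0.58,[0,0,-0.006],[0,0,0]],
    [-0.58,[0,0,-0.006],[0,0,0]],
    [-0.58,[0,0,-0.03],[0,0,0]],
    [-0.58,[0,0,-0.1],[0,0,0]],
    [-0.5,[0,0,-0.18],[0,0,0]],
    [-0.4,[0,0,-0.21],[0,0,0]],
    [-0.4,[0,0,-0.21],[0,0,0]],
  ],
)

```text
time: 15.55
tool_pos: [0.4847, -0.2522, 0.1362]
orientation: [[0.18, 0.984, 0.004], [0.984, -0.18, -0.001], [0.0, 0.004, -1.0]]
wrist_force: [0.2, -0.0, -1.0]
gripper_width: 0.302
gripper_force: 0.0
```

```bash
python3 go.py .6352,-.2795,.13,-10.3
```

```text
t 15.55 pos [ 0.4847 -0.2522  0.1362] yaw -10.360407112443253 j [ -7.8044  20.0878  35.0809 114.7225 -15.1644  49.3826  25.2024] w 25.66014494406362 F [ 0.1542 -0.0008 -0.9944]
.6352,-.2795,.13,-10.3 shift [0.0005 0.3058 0.0137] turn [ 0.0014 -0.     -0.0003] mm 153.05669201744413
```

step_arm(
  commands=[
    [-0.4,[0,0.08,0],[0,0,0]],
    [-0.4,[0,0.14,0],[0,0,0]],
    [-0.4,[0,0.19,0],[0,0,0]],
    [-0.4,[0,0.22,0],[0,0,0]],
    [-0.4,[0,0.22,0],[0,0,0]],
  ],
)

```text
time: 16.05
tool_pos: [0.5927, -0.2713, 0.1321]
orientation: [[0.179, 0.984, -0.001], [0.984, -0.179, -0.0], [-0.0, -0.001, -1.0]]
wrist_force: [-0.4, 0.7, 0.4]
gripper_width: 0.297
gripper_force: 0.0
```

```bash
python3 go.py .6352,-.2795,.13,-10.3;python3 look.py 2>/dev/null;  python3 - <<'E'
from h import *
p,d=ctrl.snapshot("side");cv2.imwrite("pics/c9.png",cv2.resize(p[40:400,200:500,::-1],None,fx=1.3,fy=1.3));
q,e=ctrl.snapshot("top");Q=cloud("top",e);z=Q[...,2]
k=(z>.25)&(z<.9)&(abs(Q[...,0]-.619)<.06)&(Q[...,1]>-.3)&(Q[...,1]<-.1)
for zz in(.3,.4,.5,.6,.7,.8): 
    m=k&(abs(z-zz)<.05); print(zz,m.sum(),Q[m].max(0) if m.any() else '',Q[m].min(0) if m.any() else '')
E
```

```text
t 16.05 pos [ 0.5927 -0.2713  0.1321] yaw -10.30066216233592 j [ -4.8532  30.2011  32.7094 100.7881 -19.3886  54.7741  25.3708] w 25.272434031712404 F [-0.4072  0.6968  0.3869]
.6352,-.2795,.13,-10.3 shift [-0.001   0.0866  0.0042] turn [-0.0004  0.0001 -0.    ] mm 43.33604213026672
brass 11 [332.8182 336.4545] [ 0.521  -0.2303  0.0432]
brass 16 [354.625  344.8125] [ 0.5115 -0.2799  0.0423]
u [(np.float64(-0.08522236159966831), np.int64(86)), (np.float64(nan), np.int64(0))]
w [(np.float64(-0.04875532806898946), np.int64(91)), (np.float64(nan), np.int64(0))]
0.3 31 [ 0.6129 -0.1549  0.3384] [ 0.61   -0.1688  0.2773]
0.4 1128 [ 0.6415 -0.1003  0.4498] [ 0.5711 -0.1845  0.3601]
0.5 2009 [ 0.6612 -0.1527  0.5499] [ 0.5688 -0.3     0.4503]
0.6 2532 [ 0.6243 -0.153   0.6497] [ 0.559  -0.2998  0.5501]
0.7 1070 [ 0.6243 -0.1529  0.7498] [ 0.6098 -0.1733  0.6501]
0.8 4316 [ 0.6369 -0.1003  0.85  ] [ 0.5705 -0.1853  0.7501]
```

View pics/c9.png

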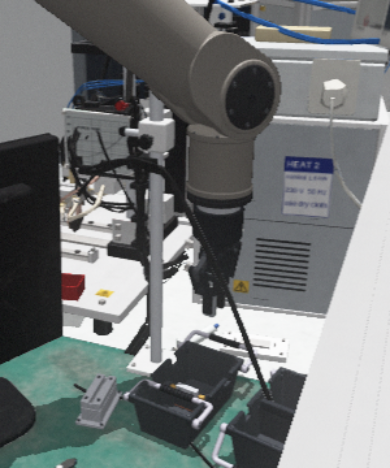

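```bash
python3 - <<'E'
from h import *
q,e=ctrl.snapshot("top");Q=cloud("top",e);z=Q[...,2];x=Q[...,0];y=Q[...,1]
k=(z>.3)&(z<.75)&(y>-.4)&(y<-.176)&(x>.45)&(x<.75)
for a in np.arange(.46,.70,.02):
    m=k&(abs(x-a)<.01); print(round(a,2),m.sum(),"ymax",np.percentile(y[m],99.5) if m.any() else '',"zmed",np.median(z[m]) if m.any() else '')
E
```

```text
0.46 1270 ymax -0.17641085819253957 zmed 0.647297947782038
0.48 1396 ymax -0.17633823902516177 zmed 0.6361884076761792
0.5 1475 ymax -0.17661571035279935 zmed 0.6232992328051736
0.52 1560 ymax -0.17657387633637597 zmed 0.6075850371688735
0.54 1569 ymax -0.17750504971551143 zmed 0.5895259315866209
0.56 1452 ymax -0.18554930746586815 zmed 0.5717261203405459
0.58 1386 ymax -0.196217022907513 zmed 0.5607761488770444
0.6 1232 ymax -0.17643064881109935 zmed 0.5384940015183826
0.62 829 ymax -0.17658377095478095 zmed 0.5348836056213138
0.64 359 ymax -0.17667595061988 zmed 0.5290709110560079
0.66 47 ymax -0.25031259230935726 zmed 0.519122959994398
0.68 0 ymax  zmed
```

About 2 cm of clearance to the post remains. Continuing to the far bar.

step_arm(
  commands=[
    [-0.4,[-0.001,0.04,0.004],[0,0,0]],
    [-0.4,[-0.001,0.07,0.004],[0,0,0]],
    [-0.4,[-0.001,0.088,0.004],[0,0,0]],
    [-0.4,[-0.001,0.088,0.004],[0,0,0]],
    [-0.4,[-0.001,0.088,0.06],[0,0,0]],
    [-0.4,[-0.001,0.088,0.1],[0,0,0]],
    [-0.4,[-0.001,0.088,0.1],[0,0,0]],
  ],
)

```text
time: 17.0
tool_pos: [0.6325, -0.2793, 0.0812]
orientation: [[0.18, 0.984, -0.004], [0.984, -0.18, 0.001], [0.001, -0.004, -1.0]]
wrist_force: [0.3, 0.2, 0.9]
gripper_width: 0.299
gripper_force: 0.0
```

```bash
python3 go.py .6356,-.2796,.0375,-10.3; python3 arc.py far 2.99
```

```text
t 17.0 pos [ 0.6325 -0.2793  0.0812] yaw -10.387682260547454 j [ -2.4922  36.9454  30.3771  96.8372 -22.4539  52.6433  26.3769] w 25.411612854329885 F [0.32   0.2162 0.9085]
.6356,-.2796,.0375,-10.3 shift [0.0004 0.0067 0.0874] turn [-0.0014 -0.0002 -0.0005] mm 43.82229505201124
2.99 0.0 -0.0
2.83 -0.003 -0.013
2.68 -0.008 -0.026
2.52 -0.016 -0.038
2.36 -0.024 -0.049
2.2 -0.035 -0.058
2.05 -0.047 -0.065
1.89 -0.06 -0.07
1.73 -0.073 -0.074
1.57 -0.087 -0.075
1.42 -0.101 -0.074
1.26 -0.114 -0.07
1.1 -0.127 -0.065
0.94 -0.139 -0.058
0.79 -0.149 -0.049
0.63 -0.158 -0.039
0.47 -0.165 -0.027
0.31 -0.171 -0.014
0.16 -0.174 -0.001
0.0 -0.175 0.013
```

step_arm(
  commands=[
    [-0.4,[0,0.004,0.05],[0,0,0]],
    [-0.4,[0,0.004,0.087],[0,0,0]],
    [-0.4,[0,0.004,0.087],[0,0,0]],
    [-0.4,[0,0.004,0.087],[0,0,0]],
    [-1,[0,0.004,0.087],[0,0,0]],
    [-1,[0,0.004,0.087],[0,0,0]],
    [-1,[0,0.004,0.087],[0,0,0]],
    [-1,[0,0.004,0.087],[0,0,0]],
  ],
)

```text
time: 17.8
tool_pos: [0.6373, -0.2807, 0.0408]
orientation: [[0.18, 0.984, 0.001], [0.984, -0.18, -0.001], [-0.0, 0.001, -1.0]]
wrist_force: [2.5, -3.0, 0.8]
gripper_width: 0.1
gripper_force: 58.6
```

step_arm(
  commands=[
    [-0.5,[0,0,0],[0,0,0]],
    [-0.5,[0,0,0.008],[0,0,0]],
    [-0.5,[0,0,0.008],[0,0,0]],
    [-1,[0,0,0.008],[0,0,0]],
    [-1,[0,0,0.008],[0,0,0]],
    [-1,[0,0,0.008],[0,0,0]],
    [-1,[0,0,0.008],[0,0,0]],
  ],
)

```text
time: 18.5
tool_pos: [0.6365, -0.2802, 0.036]
orientation: [[0.18, 0.984, -0.001], [0.984, -0.18, 0.0], [0.0, -0.001, -1.0]]
wrist_force: [-0.1, 0.8, -1.5]
gripper_width: 0.106
gripper_force: 58.4
```

step_arm(
  commands=[
    [-1,[0,-0.003,-0.013],[0,0,0]],
    [-1,[0,-0.008,-0.026],[0,0,0]],
    [-1,[0,-0.016,-0.038],[0,0,0]],
    [-1,[0,-0.024,-0.049],[0,0,0]],
    [-1,[0,-0.035,-0.058],[0,0,0]],
    [-1,[0,-0.047,-0.065],[0,0,0]],
    [-1,[0,-0.06,-0.07],[0,0,0]],
    [-1,[0,-0.073,-0.074],[0,0,0]],
    [-1,[0,-0.087,-0.075],[0,0,0]],
  ],
)

```text
time: 19.4
tool_pos: [0.5937, -0.2725, 0.074]
orientation: [[0.18, 0.984, 0.001], [0.984, -0.18, -0.0], [-0.0, 0.001, -1.0]]
wrist_force: [1.3, -0.5, -3.7]
gripper_width: 0.099
gripper_force: 58.6
```

step_arm(
  commands=[
    [-1,[0,-0.014,0.001],[0,0,0]],
    [-1,[0,-0.027,0.005],[0,0,0]],
    [-1,[0,-0.04,0.01],[0,0,0]],
    [-1,[0,-0.052,0.017],[0,0,0]],
    [-1,[0,-0.062,0.026],[0,0,0]],
    [-1,[0,-0.071,0.036],[0,0,0]],
    [-1,[0,-0.078,0.048],[0,0,0]],
    [-1,[0,-0.084,0.061],[0,0,0]],
    [-1,[0,-0.087,0.074],[0,0,0]],
    [-1,[0,-0.088,0.087],[0,0,0]],
  ],
)

```text
time: 20.4
tool_pos: [0.5498, -0.2645, 0.0293]
orientation: [[0.18, 0.984, -0.001], [0.984, -0.18, 0.0], [0.0, -0.001, -1.0]]
wrist_force: [-2.3, 1.0, 0.5]
gripper_width: 0.101
gripper_force: 59.1
```

step_arm(
  commands=[
    [-1,[0,0,0.001],[0,0,0]],
    [-1,[0,0,0.002],[0,0,0]],
  ],
)

```text
time: 20.6
tool_pos: [0.5499, -0.2645, 0.0286]
orientation: [[0.18, 0.984, -0.002], [0.984, -0.18, 0.0], [0.0, -0.002, -1.0]]
wrist_force: [-4.2, 1.5, -0.5]
gripper_width: 0.104
gripper_force: 59.0
```

step_arm(
  commands=[
    [-1,[0,0,0.002],[0,0,0]],
    [-1,[0,0,0.003],[0,0,0]],
    [-1,[0,0,0.003],[0,0,0]],
  ],
)

```text
time: 20.9
tool_pos: [0.5502, -0.2646, 0.028]
orientation: [[0.18, 0.984, -0.001], [0.984, -0.18, 0.0], [0.0, -0.001, -1.0]]
wrist_force: [-8.1, 2.5, 6.0]
gripper_width: 0.106
gripper_force: 59.9
```

step_arm(
  commands=[
    [-1,[0,0.001,0.002],[0,0,0]],
    [-1,[0,0.001,0.002],[0,0,0]],
  ],
)

```text
time: 21.1
tool_pos: [0.5504, -0.2647, 0.0276]
orientation: [[0.18, 0.984, -0.001], [0.984, -0.18, 0.001], [0.001, -0.001, -1.0]]
wrist_force: [-14.4, 5.5, 21.6]
gripper_width: 0.105
gripper_force: 61.6
```

step_arm(
  commands=[
    [-1,[0,0,-0.004],[0,0,0]],
    [-0.6,[0,0,-0.004],[0,0,0]],
    [-0.58,[0,0,-0.004],[0,0,0]],
    [-0.58,[0,0,-0.004],[0,0,0]],
    [-0.58,[0,0,-0.03],[0,0,0]],
    [-0.58,[0,0,-0.1],[0,0,0]],
    [-0.5,[0,0,-0.18],[0,0,0]],
    [-0.4,[0,0,-0.26],[0,0,0]],
    [-0.4,[0,0,-0.3],[0,0,0]],
  ],
)

```text
time: 22.0
tool_pos: [0.5521, -0.2656, 0.1809]
orientation: [[0.181, 0.984, 0.004], [0.984, -0.181, -0.001], [-0.001, 0.004, -1.0]]
wrist_force: [0.7, 0.1, -0.6]
gripper_width: 0.3
gripper_force: 0.0
```

```bash
python3 go.py .4985,-.413,.2,-12.8
```

```text
t 22.0 pos [ 0.5521 -0.2656  0.1809] yaw -10.403424853604538 j [ -7.624   23.3801  35.564  104.0471 -15.9477  57.3648  23.9532] w 25.485622255970586 F [ 0.667   0.1154 -0.5559]
.4985,-.413,.2,-12.8 shift [-0.3093 -0.0521 -0.0382] turn [0.0013 0.0001 0.0133] mm 157.96787744231267
```

step_arm(
  commands=[
    [-0.3,[-0.1,-0.02,-0.03],[0,0,0.013]],
    [-0.3,[-0.2,-0.04,-0.036],[0,0,0.013]],
    [-0.3,[-0.28,-0.05,-0.036],[0,0,0.013]],
    [-0.3,[-0.309,-0.052,-0.036],[0,0,0.013]],
    [-0.3,[-0.309,-0.052,-0.036],[0,0,0.013]],
    [-0.3,[-0.309,-0.052,-0.036],[0,0,0.013]],
  ],
)

```text
time: 22.6
tool_pos: [0.4981, -0.4114, 0.1949]
orientation: [[0.22, 0.976, 0.0], [0.976, -0.22, 0.0], [0.0, 0.0, -1.0]]
wrist_force: [-0.7, 0.3, -0.1]
gripper_width: 0.346
gripper_force: 0.0
```

```bash
python3 go.py .4985,-.413,.024,-12.8;python3 look.py pics/c10.png 2>/dev/null; python3 - <<'E'
from h import *
P=cloud("top",np.load("pics/top0.npy"));x,y,z=P[...,0],P[...,1],P[...,2]
for a in(.2,.3,.4,.5,.6):
    m=(abs(x-a)<.05)&(z>.38)&(z<.54)&(y<-.35)&(y>-.6);print(a,m.sum(),y[m].max() if m.any() else '')
q,e=ctrl.snapshot("top");Q=cloud("top",e);m=(Q[...,2]>.3)&(Q[...,2]<.8)&(Q[...,0]<.6)&(Q[...,0]>.1)&(Q[...,1]>-.49);print("arm ymin",np.percentile(Q[m][:,1],[.2,1,5]),Q[m][Q[m][:,1].argmin()])
p,d=ctrl.snapshot("side");S=cloud("side",d)
C=np.array([.4982,-.4128]);a=np.radians(-12.8);u=(S[...,0]-C[0])*np.cos(a)+(S[...,1]-C[1])*np.sin(a);w=-(S[...,0]-C[0])*np.sin(a)+(S[...,1]-C[1])*np.cos(a)
m=(abs(u)<.02)&(abs(w)<.05)&(S[...,2]>.055)&(S[...,2]<.075);print("grip",m.sum(),np.median(S[m],0),np.percentile(u[m],[5,95]),np.percentile(w[m],[2,98]))
m=(abs(u)<.07)&(abs(w)<.05)&(S[...,2]>.15)&(S[...,2]<.3);print("fingers",m.sum(),"zmin",np.percentile(S[m][:,2],1), np.median(u[m]),np.median(w[m]))
E
```

```text
t 22.6 pos [ 0.4981 -0.4114  0.1949] yaw -12.704491631770205 j [  6.5812  26.406   37.1907  98.6859 -17.9276  60.9675  37.0029] w 29.379826702725218 F [-0.6569  0.3025 -0.0919]
.4985,-.413,.024,-12.8 shift [-0.003   0.0015  0.3418] turn [ 0.     -0.0001  0.0005] mm 170.8912218839944
brass 12 [332.4167 336.9167] [ 0.5181 -0.2307  0.0428]
brass 15 [354.5333 345.3333] [ 0.5094 -0.28    0.0431]
u [(np.float64(-0.08624219312725695), np.int64(112)), (np.float64(0.08183569132367795), np.int64(117))]
w [(np.float64(-0.04912916662749382), np.int64(93)), (np.float64(0.049359207773532386), np.int64(89))]
0.2 2987 -0.4932843205540625
0.3 5505 -0.49324441995676765
0.4 5134 -0.4932596788364704
0.5 4880 -0.49332433613030474
0.6 4805 -0.49350824623257367
arm ymin [-0.4653 -0.4475 -0.4125] [ 0.4918 -0.4822  0.5734]
grip 325 [ 0.5001 -0.3877  0.0659] [-0.0122  0.0082] [-0.0101  0.0486]
fingers 1143 zmin 0.21245936426436465 -0.023111961090942483 -0.005680453768393344
```

View pics/c10.png

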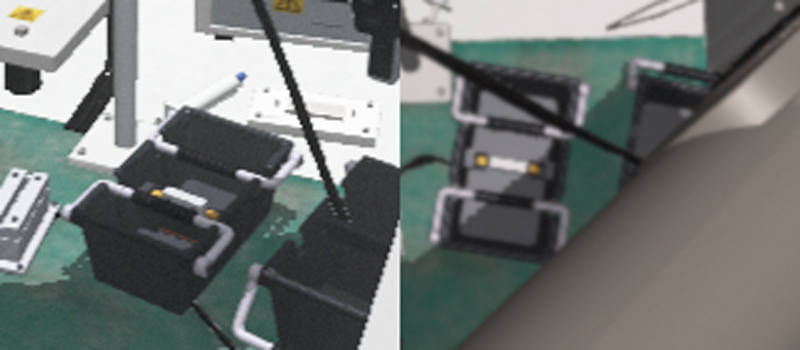

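Both bails lie in across the opening (top crop (510,115) and (505,203)), with the blade standing between them. The slotted tote moved about 2 mm, and I've noted its new centre. Now the grip of the divided tote.

step_arm(
  commands=[
    [-0.3,[-0.003,0.001,0.08],[0,0,0]],
    [-0.3,[-0.003,0.001,0.16],[0,0,0]],
    [-0.3,[-0.003,0.001,0.22],[0,0,0]],
    [-0.3,[-0.003,0.001,0.25],[0,0,0]],
    [-0.3,[-0.003,0.001,0.25],[0,0,0]],
  ],
)

```text
time: 23.3
tool_pos: [0.4975, -0.4125, 0.0681]
orientation: [[0.219, 0.976, -0.002], [0.976, -0.219, 0.001], [0.001, -0.003, -1.0]]
wrist_force: [-0.6, -0.8, 0.4]
gripper_width: 0.353
gripper_force: 0.0
```

```bash
python3 go.py .4985,-.413,.024,-12.8
```

```text
t 23.3 pos [ 0.4975 -0.4125  0.0681] yaw -12.663448895898469 j [ 10.4736  34.6767  32.4232 103.8066 -23.9465  48.6474  41.7953] w 30.039602690380583 F [-0.6063 -0.7503  0.3753]
.4985,-.413,.024,-12.8 shift [-0.0007  0.0024  0.0882] turn [-0.0009 -0.0003  0.0008] mm 44.13246586134218
```

step_arm(
  commands=[
    [-0.3,[0,0.002,0.05],[0,0,0]],
    [-0.3,[0,0.002,0.088],[0,0,0]],
    [-0.3,[0,0.002,0.088],[0,0,0]],
    [-1,[0,0.002,0.088],[0,0,0]],
    [-1,[0,0.002,0.088],[0,0,0]],
    [-1,[0,0.002,0.088],[0,0,0]],
    [-1,[0,0.002,0.088],[0,0,0]],
    [-1,[0,0.002,0.088],[0,0,0]],
  ],
)

```text
time: 24.1
tool_pos: [0.4998, -0.4146, 0.0276]
orientation: [[0.22, 0.975, 0.002], [0.975, -0.22, -0.001], [-0.001, 0.002, -1.0]]
wrist_force: [-0.9, 1.3, 8.0]
gripper_width: 0.106
gripper_force: 60.1
```

```bash
python3 go.py
```

```text
t 24.1 pos [ 0.4998 -0.4146  0.0276] yaw -12.712079258507005 j [ 12.0496  37.7052  30.3897 104.5996 -26.1563  44.6352  43.443 ] w 9.048086862707553 F [-0.8937  1.3389  8.0344]
```

step_arm(
  commands=[
    [-1,[0,0,-0.03],[0,0,0]],
    [-1,[0,0,-0.09],[0,0,0]],
    [-1,[0,0,-0.16],[0,0,0]],
    [-1,[0,0,-0.23],[0,0,0]],
    [-1,[0,0,-0.3],[0,0,0]],
    [-1,[0,0,-0.32],[0,0,0]],
    [-1,[0,0,-0.32],[0,0,0]],
  ],
)

```text
time: 24.8
tool_pos: [0.4994, -0.4142, 0.1879]
orientation: [[0.22, 0.976, 0.003], [0.976, -0.22, -0.001], [-0.001, 0.003, -1.0]]
wrist_force: [0.1, 0.2, -3.9]
gripper_width: 0.099
gripper_force: 59.0
```

```bash
python3 go.py .5149,-.2584,.185,-10.3
```

```text
t 24.8 pos [ 0.4994 -0.4142  0.1879] yaw -12.70776288264375 j [  6.8093  27.0278  37.214   98.8457 -18.5292  60.1972  37.5874] w 8.41575315657405 F [ 0.0763  0.1852 -3.9364]
.5149,-.2584,.185,-10.3 shift [ 0.3108 -0.0383  0.0055] turn [ 0.001   0.0002 -0.0134] mm 156.60802314527686
```

step_arm(
  commands=[
    [-1,[0.08,-0.01,0],[0,0,-0.013]],
    [-1,[0.15,-0.02,0],[0,0,-0.013]],
    [-1,[0.22,-0.03,0],[0,0,-0.013]],
    [-1,[0.28,-0.036,0],[0,0,-0.013]],
    [-1,[0.311,-0.038,0],[0,0,-0.013]],
    [-1,[0.311,-0.038,0],[0,0,-0.013]],
    [-1,[0.311,-0.038,0],[0,0,-0.013]],
  ],
)

```text
time: 25.5
tool_pos: [0.5141, -0.2578, 0.1848]
orientation: [[0.179, 0.984, -0.001], [0.984, -0.179, 0.0], [-0.0, -0.001, -1.0]]
wrist_force: [0.3, -0.3, -2.9]
gripper_width: 0.104
gripper_force: 59.1
```

```bash
python3 go.py .5149,-.2584,.13,-10.3; python3 - <<'E'
from h import *
p,d=ctrl.snapshot("side");P=cloud("side",d);np.save("pics/side11.npy",d)
C=np.array([.5152,-.2566]);a=np.radians(-10.4);u=(P[...,0]-C[0])*np.cos(a)+(P[...,1]-C[1])*np.sin(a);w=-(P[...,0]-C[0])*np.sin(a)+(P[...,1]-C[1])*np.cos(a);z=P[...,2]
# near wall outer face of both totes, by height; side wall (w<0) likewise
for nm,f,o in(("near",u,w),("right",w,u)):
    for zz in(.02,.03,.04,.05,.06,.165,.175,.185,.195,.205,.215,.225):
        m=(abs(z-zz)<.005)&(abs(o)<.03)&(f<(-.06 if nm=="near" else -.03))&(f>(-.095 if nm=="near" else -.06))
        if m.sum()>8: print(nm,zz,m.sum(),np.median(f[m])*1000)
for ww in(-.03,0,.03):
    m=(abs(w-ww)<.01)&(u<-.06)&(u>-.095)&(z>.12);print("underside edge",ww,z[m].min() if m.any() else '',"rim",z[m].max() if m.any() else '')
cv2.imwrite("pics/c11.png",cv2.resize(p[230:410,270:450,::-1],None,fx=3,fy=3,interpolation=cv2.INTER_CUBIC))
E
```

```text
t 25.5 pos [ 0.5141 -0.2578  0.1848] yaw -10.330952358146204 j [ -9.3189  19.6104  36.8491 108.465  -13.9294  56.4912  23.3831] w 8.805401981839731 F [ 0.2738 -0.2623 -2.946 ]
.5149,-.2584,.13,-10.3 shift [-0.0009  0.002   0.1096] turn [-0.0005  0.0001 -0.0002] mm 54.8039543892935
near 0.02 87 -76.27282116447041
near 0.03 103 -77.65745466817796
near 0.04 100 -79.26691044304701
near 0.05 96 -80.16739940902806
near 0.06 70 -82.01255263278023
near 0.165 56 -77.1761619726695
near 0.175 132 -78.53135355664371
near 0.185 122 -79.79271978588406
near 0.195 137 -81.36034768633569
near 0.205 125 -82.76234552186942
near 0.215 125 -83.76964977798919
near 0.225 127 -88.04387125785865
right 0.02 41 -42.64457228880121
right 0.03 20 -44.327564308265565
right 0.04 26 -45.64343604130138
right 0.05 36 -46.97321138178102
right 0.06 14 -47.795325837326914
right 0.165 47 -41.717526189660774
right 0.175 56 -43.07289022064169
right 0.185 60 -44.50058738647696
right 0.195 60 -45.91664303162633
right 0.205 84 -47.29719626683847
right 0.215 85 -48.27094672217694
right 0.225 124 -50.18929769273719
underside edge -0.03 0.16345356961301066 rim 0.6198284652629822
underside edge 0 0.16550749471042736 rim 0.6510678095357059
underside edge 0.03 0.16384976814914456 rim 0.544661314374892
```

View pics/c11.png

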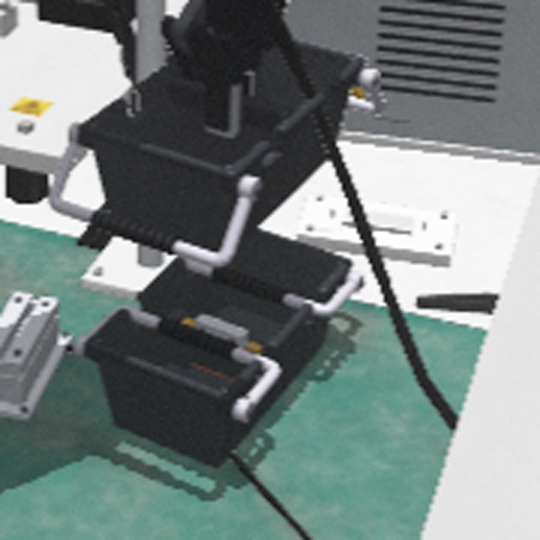

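The divided tote hangs level over the slotted tote, about 2.5 mm too near along y. I'll correct that while lowering.

step_arm(
  commands=[
    [-1,[0.001,0.005,0.03],[0,0,0]],
    [-1,[0.001,0.005,0.07],[0,0,0]],
    [-1,[0.001,0.005,0.11],[0,0,0]],
    [-1,[0.001,0.005,0.14],[0,0,0]],
    [-1,[0.001,0.005,0.15],[0,0,0]],
    [-1,[0.001,0.005,0.15],[0,0,0]],
    [-1,[0.001,0.005,0.15],[0,0,0]],
  ],
)

```text
time: 26.25
tool_pos: [0.5174, -0.2584, 0.1111]
orientation: [[0.18, 0.984, 0.0], [0.984, -0.18, -0.0], [-0.0, 0.001, -1.0]]
wrist_force: [0.1, 0.0, -4.0]
gripper_width: 0.099
gripper_force: 59.1
```

```bash
python3 go.py .5166,-.258,.092,-10.3; python3 - <<'E'
from h import *
p,d=ctrl.snapshot("side");P=cloud("side",d)
C=np.array([.5152,-.2566]);a=np.radians(-10.4);u=(P[...,0]-C[0])*np.cos(a)+(P[...,1]-C[1])*np.sin(a);w=-(P[...,0]-C[0])*np.sin(a)+(P[...,1]-C[1])*np.cos(a);z=P[...,2]
for nm,f,o in(("near",u,w),("right",w,u)):
    for zz in(.03,.05,.09,.1,.11,.12,.13,.14):
        m=(abs(z-zz)<.005)&(abs(o)<.03)&(f<(-.06 if nm=="near" else -.03))&(f>(-.095 if nm=="near" else -.06))
        if m.sum()>8: print(nm,zz,m.sum(),np.median(f[m])*1000)
E
```

```text
t 26.25 pos [ 0.5174 -0.2584  0.1111] yaw -10.391369974056039 j [ -6.3972  25.3082  33.9433 111.6004 -18.5824  48.4704  27.0878] w 8.441555212115967 F [ 0.0608  0.0198 -3.968 ]
.5166,-.258,.092,-10.3 shift [ 0.0004 -0.0017  0.0381] turn [ 0.0002  0.0001 -0.0005] mm 19.089222233862387
near 0.03 101 -77.94610933469201
near 0.05 102 -80.48096653140945
near 0.09 74 -73.80957872343627
near 0.1 112 -74.72247577412367
near 0.11 108 -75.96212849214437
near 0.12 122 -77.67494214074702
near 0.13 110 -79.01824939325213
near 0.14 111 -80.56808134497447
right 0.03 19 -44.394183505871325
right 0.05 37 -47.07652559871922
right 0.09 45 -41.13276086474399
right 0.1 47 -42.90815847479899
right 0.11 42 -44.157021275853744
right 0.12 51 -45.68535048806647
right 0.13 55 -46.829598198634024
right 0.14 71 -47.48999753642861
```

step_arm(
  commands=[
    [-1,[0,-0.0015,0.012],[0,0,0]],
    [-1,[0,-0.0015,0.022],[0,0,0]],
    [-1,[0,-0.0015,0.03],[0,0,0]],
    [-1,[0,-0.0015,0.034],[0,0,0]],
    [-1,[0,-0.0015,0.034],[0,0,0]],
  ],
)

```text
time: 26.8
tool_pos: [0.5162, -0.2577, 0.0933]
orientation: [[0.18, 0.984, -0.001], [0.984, -0.18, 0.0], [-0.0, -0.001, -1.0]]
wrist_force: [0.5, -0.3, -3.7]
gripper_width: 0.105
gripper_force: 59.1
```

step_arm(
  commands=[
    [-1,[0,0,0.003],[0,0,0]],
    [-1,[0,0,0.005],[0,0,0]],
    [-1,[0,0,0.005],[0,0,0]],
  ],
)

```text
time: 27.1
tool_pos: [0.5171, -0.258, 0.0919]
orientation: [[0.18, 0.984, 0.001], [0.984, -0.18, -0.0], [0.0, 0.001, -1.0]]
wrist_force: [-0.6, 0.3, 7.5]
gripper_width: 0.104
gripper_force: 60.7
```

Contact at the predicted height. Release and rise.

step_arm(
  commands=[
    [-1,[0,0,-0.001],[0,0,0]],
    [-0.5,[0,0,-0.001],[0,0,0]],
    [-0.3,[0,0,-0.001],[0,0,0]],
    [-0.3,[0,0,-0.001],[0,0,0]],
    [-0.3,[0,0,-0.03],[0,0,0]],
    [-0.3,[0,0,-0.1],[0,0,0]],
    [-0.3,[0,0,-0.2],[0,0,0]],
    [-0.3,[0,0,-0.3],[0,0,0]],
    [-0.3,[0,0,-0.3],[0,0,0]],
  ],
)

```text
time: 28.0
tool_pos: [0.5186, -0.2597, 0.2483]
orientation: [[0.181, 0.983, 0.009], [0.983, -0.181, -0.002], [-0.001, 0.009, -1.0]]
wrist_force: [0.3, 0.6, -0.7]
gripper_width: 0.355
gripper_force: 0.0
```

```bash
python3 go.py; python3 - <<'E'
from h import *
p,d=ctrl.snapshot("side");P=cloud("side",d)
C=np.array([.5152,-.2566]);a=np.radians(-10.4);u=(P[...,0]-C[0])*np.cos(a)+(P[...,1]-C[1])*np.sin(a);w=-(P[...,0]-C[0])*np.sin(a)+(P[...,1]-C[1])*np.cos(a);z=P[...,2]
for zz in(.03,.05,.08,.095,.11): 
    m=(abs(z-zz)<.005)&(abs(w)<.03)&(u<-.06)&(u>-.095);n=(abs(z-zz)<.005)&(abs(u)<.03)&(w<-.03)&(w>-.06)
    print(zz,np.median(u[m])*1000,np.median(w[n])*1000 if n.any() else '')
# rim plane of upper tote
m=(z>.125)&(z<.145)&(abs(u)<.09)&(abs(w)<.055)&((abs(u)>.079)|(abs(w)>.045));A=np.c_[u[m],w[m],np.ones(m.sum())]
k=z[m]>.131;print("rim",m.sum(),np.linalg.lstsq(A[k],z[m][k],rcond=None)[0])
for s in(-1,1): print("end",s,np.percentile(z[(s*u>.078)&(s*u<.089)&(abs(w)<.05)&(z>.12)&(z<.15)],[90,97]),"side",np.percentile(z[(s*w>.045)&(s*w<.054)&(abs(u)<.07)&(z>.12)&(z<.15)],[90,97]))
cv2.imwrite("pics/c12.png",cv2.resize(p[230:410,270:450,::-1],None,fx=3,fy=3,interpolation=cv2.INTER_CUBIC))
E
```

```text
t 28.0 pos [ 0.5186 -0.2597  0.2483] yaw -10.422776469208953 j [-11.4299  15.791   38.8264 104.4204 -11.1627  63.0717  20.9178] w 30.171197770372874 F [ 0.3412  0.5829 -0.7014]
0.03 -77.76902368420922 -44.43547097835429
0.05 -80.41657960229607 -46.95857120623424
0.08 -75.21178986695637 -42.56758137526268
0.095 -77.53548904107592 -44.52774462599253
0.11 -79.5016869009369 -46.48105277771384
rim 899 [-0.0007  0.0002  0.134 ]
end -1 [0.1354 0.1361] side [0.1356 0.1363]
end 1 [0.1348 0.136 ] side [0.1354 0.1362]
```

View pics/c12.png

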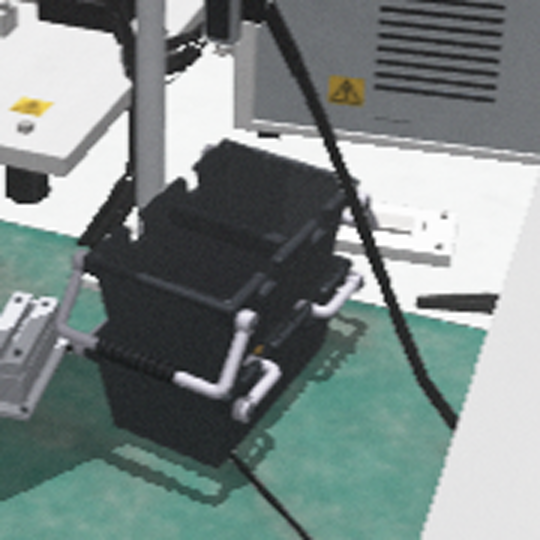

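The upper rim is at 0.1355 m all round, which is level and exactly 64.5 + 71 mm. It is centred to within 1 mm, and the gripper is clear. Handing in.

```bash
python3 -c "
from plant import ctrl
print(ctrl.finish_job())"
```

```text
the job is handed in; nothing more can be done
None
```

I handed the job in at 28 s: the blade is seated in the slot, both bails are swung in, and the divided tote is stacked level and centred on them; the verdict wasn't shown.

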